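# Pack the culture tubes into the transport case

## Robot

A 7-joint arm with a two-finger parallel gripper is mounted at the origin on the work surface. World frame = base frame: x ahead of the robot, y to its left, z up, the work surface at z = 0. Lengths are in m, angles in rad, forces in N, time in s.
With the tool pointing down it reaches from about 0.4 to 0.875 m from the base axis. Payload 6.5 kg.
Tool frame: the origin (TCP) lies between the finger pads; the fingertips stand 19 mm ahead of it and the grasp point (between the pads) is the TCP; z points along the fingers, y is the line along which they close (so a half turn about z gives the same grasp; the last joint's range is limited). The gripper opens to 85 mm and grips with 20 to 120 N. Pads are 22 mm wide; open, the fingers measure 114 mm over their backs; the gripper's body (76 mm by 85 mm) begins 54 mm behind the grasp point. The pads swing forward as they close: fully open they stand 13 mm farther back than shut.
Start: joints at [-1.261, 0.536, -0.004, 1.538, 0.003, 1.067, -0.071], TCP at [0.239, 0.605, 0.25] pointing down, gripper open.
Joint ranges: [-2.7, 2.7], [-0.37, 2.16], [-1.27, 1.26], [0.24, 2.4], [-1.31, 4.45], [0.19, 1.91], [-2.76, 2.76]. Speed limits (rad/s): [2.39, 2.39, 3.14, 3.14, 3.14, 3.14, 3.14].

## Interface

Orientations are given as a rotation vector (axis times angle).
In Python, from plant import ctrl gives the robot as it stands.
- The arm moves only by the tool apply_moves, never from a script. Its argument "rows" is one flat list of numbers, 7 for each row, row after row: the shift along the tool's x, y, z in m, then the turn, a rotation vector about the tool's x, y, z in rad, then the opening, from -1 (shut) to 1 (fully open). In form: [tx, ty, tz, rx, ry, rz, fingers, tx, ty, tz, rx, ry, rz, fingers, ...]. A call has 1 to 10 rows; each row shifts and turns the commanded pose from where the row before left it, along the tool's axes as they then stand; what a row does not reach is not made up. A row lasts 1/10 s, in which the tool goes at most 50 mm and 8.59 degrees, less where a joint would pass 70% of its speed; a pose out of reach is approached as far as the arm can. A call is refused whole if a number of a shift passes 0.05 or a number of a turn 0.15, either way. A call with a gripper value outside its range is refused whole. The fingers move at their own pace and stop on an object; "squeeze" is the grip in N (left out, the last holds). Time passes only in rows, so rows that do not move let the fingers close. It gives the time, the measured TCP pose, the force, the opening and the grip force at its end, in the units of the state.
- ctrl.observe(): the state, without advancing time (a new reading comes with each control period).
- ctrl.get_image(name): name is "scene" or "top"; returns a dict with "frame" (420x560x3 uint8, blue, green, red), "fov_y" (degrees; the focal length in pixels is half the picture's height over the tangent of half this angle, whatever the lens; pixels are square), "cx", "cy" (the principal point, pixels), "xyz" and "attitude" of the camera in the world. Camera axes: x right, y down, z forward; pixel columns grow to the right and rows downward; lengths in m; the calibration is good to about 2 mm. A picture is of the moment at which its call begins. There is no depth.
- ctrl.job_done(): hands the job in; it is judged then, once.
The state is a dict: "time": time; "q": joint angles; "qvel": joint speeds; "tau": joint torques, N m; "position": TCP position; "eef_rot": TCP orientation; "wrist_force": force on the tool from outside, world axes, zero at the start; "moment": the same for the moment, N m; "width": opening from 0.0 (shut) to 1.0 (fully open); "gripper_force": force on a finger pad.
Only numpy, scipy, OpenCV 4.12 (cv2) and the standard library are available. Lean on these libraries where they do the work, as an engineer would, in place of code of your own. Each camera call takes 0.05 s, during which the arm holds its last target. There are 200 camera calls.

## Task

Pack all the culture tubes standing in the rack, some cap up and some upside down, into the transport case: each lying down in a groove of its own, caps on the hinge side, then shut the lid. Change your grip from the end of a tube to its side by resting it in the slant stand's V-saddles. Leave the flask, jar and Petri dish alone.

Things in the scene. Friction and masses are not known exactly. Their poses are not given: they have to be found in the camera images.
- rack: Wooden rack block, fixed, 160 (x) x 120 (y) x 105 mm high; origin under its centre. Six square wells 31 mm wide, centres at x = -45, 0, 45 and y = -27.5, 27.5 mm. Tubes stand loosely upright in them on the wells' floor (12 mm above the table), their top 57 mm proud of the rack. Some wells are empty.
- stand: Slant stand: loose aluminium V-block fixture, 1.3 kg, base 150 (x) x 80 (y) x 10 mm; origin under the base's centre. Two 90 degree V-saddles hold one tube at 45 degrees against a stop at the low end; the V line rises towards the stand's +x, in its xz plane. The Vs, 37 mm wide on top, guide a tube in from above; friction may hold it a few mm above the stop.
- stand_stop (a point): Point on the stop's face where the lower end of a seated tube's axis comes, 34 mm above the table, 52 mm to the stand's -x side of its origin. Measured from here up the slope the saddles reach from 28 to 42 mm and from 92 to 108 mm; above that a tube stands free.
- stand_mid (a point): Point on a seated tube's axis, 67 mm up the slope from the stop, in the middle of the 50 mm gap between the saddles, where fingers have room beside the tube and 30 mm beneath it.
- case: Plywood transport case, fixed, 268 (x) x 178 (y) x 55 mm high, walls and floor 6 mm; origin under its centre. Across it run two cork strips (y -67 to -45 and 25 to 47 mm), each with 4 notches 23 mm wide at x = -84, -28, 28, 84 mm and sloping ridges between (tops at 46.5 mm) that guide a tube in. Between them is a channel for fingers. The hinge is on the +y rim.
- lid_hinge (a point): Middle of the case's +y rim, on the lid's hinge line (along the case's x), 55 mm above the table. A tube packed right lies along the case's y, axis 32 mm above the table, its middle at the case's y = -3 mm (5 mm either way), its cap between the nearer cork strip and this rim. A cap does not fit the notches: a tube the wrong way round lies high.
- lid_edge (a point): Middle of the lid's free edge, 178 mm from the hinge line.
- lid (a joint): Angle of the case's lid, a plywood panel 268 x 178 x 8 mm, 0.25 kg: 0 shut (flat on the rim), 1.57 standing up on the case's +y side, at most 1.95, leaning back. Stiff hinge: it stays at any angle and takes 2 to 5 N at the free edge to move. It can be pushed shut on its outer face.
- flask: Small glass bud flask, 68 mm wide, 104 mm high, standing beyond the stand; not to be disturbed. Origin under its centre.
- jar: Squat round glass jar, 98 mm wide, 86 mm high; not to be disturbed. Origin under its centre.
- dish: Closed Petri dish, 63 mm wide, 15 mm high, lying on the table beyond the rack; not to be disturbed. Origin under its centre.
- tube1: Glass culture tube with a grey screw cap, 150 mm long over all, 60 g: glass 20 mm in diameter with a flat foot, cap 25 mm in diameter over the last 22 mm. Absent in some starts. This one stands cap up: its origin is the centre of its foot and z runs along its axis to the cap.
- tube2: Glass culture tube with a grey screw cap, 150 mm long over all, 60 g: glass 20 mm in diameter with a flat foot, cap 25 mm in diameter over the last 22 mm. Absent in some starts. This one stands upside down: its origin is the centre of the cap's end face and z runs along its axis to the foot.
- tube3: Glass culture tube with a grey screw cap, 150 mm long over all, 60 g: glass 20 mm in diameter with a flat foot, cap 25 mm in diameter over the last 22 mm. Absent in some starts. This one stands cap up: its origin is the centre of its foot and z runs along its axis to the cap.
- tube4: Glass culture tube with a grey screw cap, 150 mm long over all, 60 g: glass 20 mm in diameter with a flat foot, cap 25 mm in diameter over the last 22 mm. Absent in some starts. This one stands upside down: its origin is the centre of the cap's end face and z runs along its axis to the foot.
- tube5: Glass culture tube with a grey screw cap, 150 mm long over all, 60 g: glass 20 mm in diameter with a flat foot, cap 25 mm in diameter over the last 22 mm. Absent in some starts. This one stands cap up: its origin is the centre of its foot and z runs along its axis to the cap.
- tube6: Glass culture tube with a grey screw cap, 150 mm long over all, 60 g: glass 20 mm in diameter with a flat foot, cap 25 mm in diameter over the last 22 mm. Absent in some starts. This one stands upside down: its origin is the centre of the cap's end face and z runs along its axis to the foot.
- tube1_end (a point): Centre of the end of tube1 away from its origin (150 mm along its z): the cap's end face.
- tube2_end (a point): Centre of the end of tube2 away from its origin (150 mm along its z): its foot.
- tube3_end (a point): Centre of the end of tube3 away from its origin (150 mm along its z): the cap's end face.
- tube4_end (a point): Centre of the end of tube4 away from its origin (150 mm along its z): its foot.
- tube5_end (a point): Centre of the end of tube5 away from its origin (150 mm along its z): the cap's end face.
- tube6_end (a point): Centre of the end of tube6 away from its origin (150 mm along its z): its foot.

How it is judged:
By the outcome, as a careful person would: the job done as asked, in the order asked, and still so for the second after the job is handed in, with the robot touching nothing.
Of tube1, tube2, tube3, tube4, tube5, tube6 only 3 to 4 are there at a start; the rules pass over those that are not, and their reading is None.
At some moment in a run one of stand may be knocked a few centimetres aside while the robot is not near it.
Once in a run the grip may slacken for a moment while it holds something.
It also fails if it takes over 210 s, if anything falls off the work surface, if the arm or the gripper's body presses on something with over 40 N, if the wrist force passes 120 N, or if a joint passes its speed limit or range.

## Working session

There is one attempt and no reset: what is moved stays moved. The work goes in short steps, Python scripts to look and compute and a tool call to move; the robot and the scene stay as the last step left them, time stands still between calls to the robot, and variables do not carry over. Pictures are saved under pics/ and viewed, at most 14 in all, crops included, and the job is handed in when it is done.

Besides the shell and the picture viewer there is one more tool, called after "Call:" as name(argument=value, ...), one argument or row to a line, values as JSON. apply_moves: Moves the arm, as the interface text tells. Its arguments: {"type":"object","properties":{"rows":{"type":"array","items":{"type":"number"}},"squeeze":{"type":"number"}},"required":["rows"]}

```bash
ls; mkdir -p pics
cat > h.py <<'E'
import numpy as np, cv2
from plant import ctrl
from scipy.spatial.transform import Rotation as R
def cam(n):
    d=ctrl.get_image(n); return d
def K(d):
    h=d['frame'].shape[0]; f=h/2/np.tan(np.radians(d['fov_y'])/2); return f,d['cx'],d['cy']
E
python3 - <<'E'
from h import *
print(ctrl.observe())
for n in('scene','top'):
    d=cam(n); print(n,{k:v for k,v in d.items() if k!='frame'}); cv2.imwrite(f'pics/{n}0.png',d['frame'])
    np.save(f'pics/{n}0.npy',d['frame'])
E
```

```text
pics
{'time': 0.0, 'q': array([-1.26119235,  0.53718988, -0.00447132,  1.53887969,  0.00259444,
        1.06730559, -0.07120948]), 'qvel': array([ 8.54071779e-04,  7.58409421e-04,  8.10291657e-04, -1.60926668e-03,
       -6.55032147e-05, -2.41161404e-04, -5.10404461e-04]), 'tau': array([-4.02909354e-04, -5.83413112e+01,  1.04865331e+00, -2.59097028e+01,
        1.24269249e-02,  9.77601274e-03,  2.31020425e-05]), 'position': array([0.23833541, 0.6040736 , 0.24939483]), 'eef_rot': array([-5.86666137e-01, -3.08609935e+00,  2.76834305e-03]), 'wrist_force': array([0.61316824, 0.29315003, 0.30539394]), 'moment': array([0.00682555, 0.035319  , 0.03890155]), 'gripper_force': 0.0, 'width': 1.0008110288618166}
scene {'fov_y': 54.74299985974964, 'cx': 278.1481795525449, 'cy': 205.08225464692023, 'xyz': array([ 1.20471256, -0.49595246,  0.7321485 ]), 'attitude': array([-2.06878477, -0.94134081,  0.4543436 ])}
top {'fov_y': 42.53870790051077, 'cx': 279.16051476316534, 'cy': 204.90676932309498, 'xyz': array([0.4310264 , 0.00881136, 1.54922197]), 'attitude': array([-2.13653269,  2.15215317, -0.12826826])}
```

View pics/scene0.png

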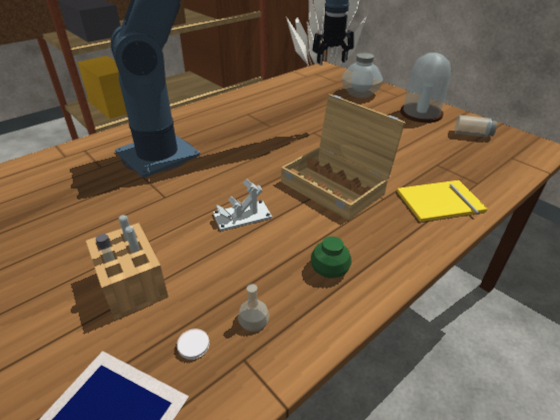

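View pics/top0.png

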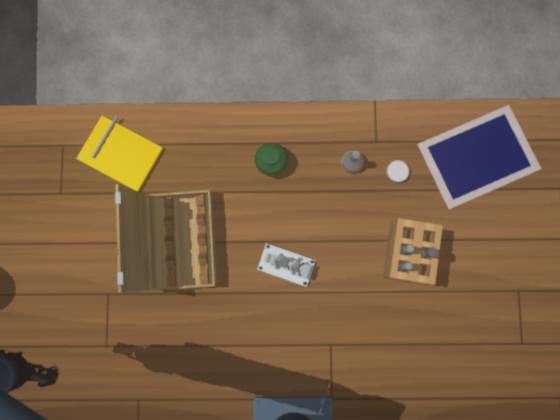

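Run:
```python
from h import *
t=np.load('pics/top0.npy');s=np.load('pics/scene0.npy')
r=lambda im,x,y,w,h,k:cv2.resize(im[y:y+h,x:x+w],None,fx=k,fy=k,interpolation=cv2.INTER_CUBIC)
# 800x600: top rack 380..450,210..290 x5 ->350x400 ; stand 250..325,235..295 ; case
A=r(t,380,210,65,80,5) # 325x400
B=r(s,80,205,95,115,4)  #380x400... h 460
C=np.zeros((600,800,3),np.uint8)
C[:400,:325]=A; C[:460,330:330+380]=B
cv2.imwrite('pics/rackm.png',C)
D=np.zeros((600,800,3),np.uint8)
a=r(t,110,180,110,115,3.5); D[:a.shape[0],:a.shape[1]]=a
b=r(t,250,235,75,60,5); b=b[:,:375]; D[:300,395:395+375]=b
c=r(s,205,170,75,70,4); D[305:585,395:695]=c
cv2.imwrite('pics/csm.png',D)
```

```text
(no output)
```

View pics/rackm.png

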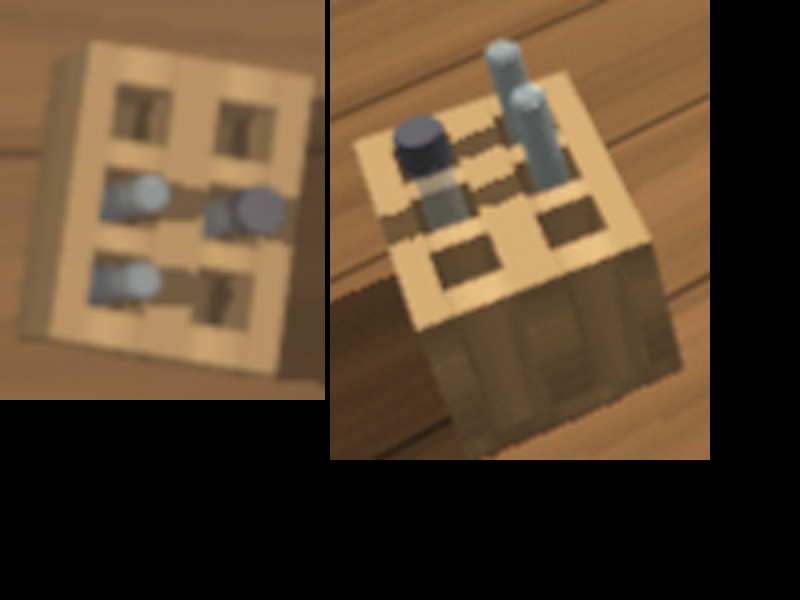

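View pics/csm.png

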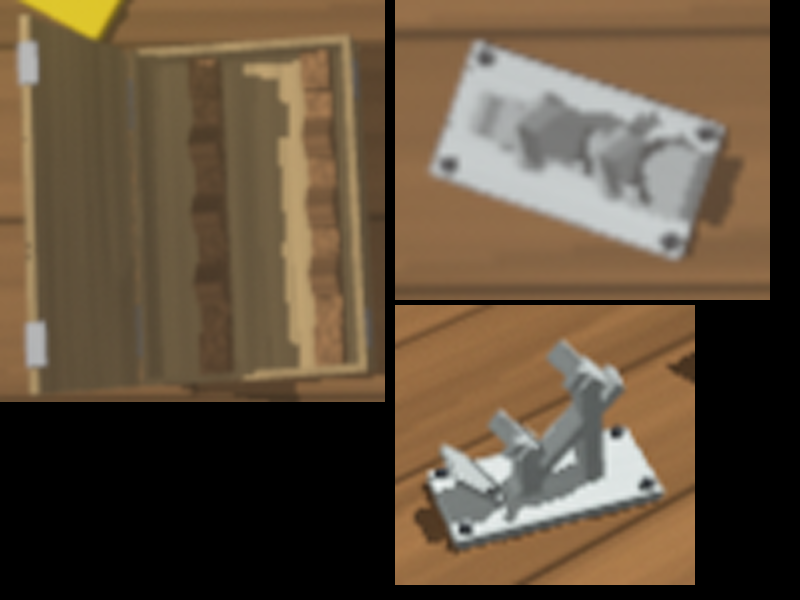

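```bash
cat >> h.py <<'E'
from scipy.optimize import least_squares
CAL={'scene':dict(fov=54.74299985974964,c=(278.148,205.082),p=np.array([1.20471256,-0.49595246,0.7321485]),r=R.from_rotvec([-2.06878477,-0.94134081,0.4543436])),
'top':dict(fov=42.53870790051077,c=(279.1605,204.9068),p=np.array([0.4310264,0.00881136,1.54922197]),r=R.from_rotvec([-2.13653269,2.15215317,-0.12826826]))}
def proj(n,P):
    k=CAL[n]; f=210/np.tan(np.radians(k['fov'])/2)
    q=k['r'].inv().apply(np.atleast_2d(P)-k['p']); return q[:,:2]/q[:,2:]*f+k['c']
def planar(n,uv,z):
    k=CAL[n]; f=210/np.tan(np.radians(k['fov'])/2); uv=np.atleast_2d(uv)
    d=k['r'].apply(np.c_[(uv-k['c'])/f,np.ones(len(uv))]); return k['p']+d*((z-k['p'][2])/d[:,2:])
def tri(ut,us):
    return least_squares(lambda X:np.r_[(proj('top',X)-ut).ravel(),(proj('scene',X)-us).ravel()],[.5,0,.1])
def fit(L,x0):
    # L: list (cam, local pts, pix)
    T=lambda p,l:np.c_[R.from_euler('z',p[2]).apply(l)[:,:2]+p[:2],l[:,2]]
    return least_squares(lambda p:np.concatenate([(proj(n,T(p,np.array(l,float)))-u).ravel() for n,l,u in L]),x0)
m=lambda uv,ox,oy,k,x0,y0:(np.array(uv,float)-[ox,oy]+.5)/k-.5+[x0,y0]
E
python3 - <<'E'
from h import *
rt=m([(88,42),(314,80),(274,374),(50,340)],0,0,5,380,210)
rs=m([(355,145),(567,72),(650,240),(418,328)],330,0,4,80,205)
# world: image up=+x, left=+y. local order for top: TL(+x,+y),TR(+x,-y),BR(-x,-y),BL(-x,+y) with x long
l=np.array([(80,60,105),(80,-60,105),(-80,-60,105),(-80,60,105)])/1e3
print(planar('top',rt,.105)); print(planar('scene',rs,.105))
E
```

```text
[[ 0.58904861 -0.28602215  0.105     ]
 [ 0.56764325 -0.4057974   0.105     ]
 [ 0.41218825 -0.3775299   0.105     ]
 [ 0.43068937 -0.26035532  0.105     ]]
[[ 0.416407   -0.37820266  0.105     ]
 [ 0.43553555 -0.25941209  0.105     ]
 [ 0.5912368  -0.28845035  0.105     ]
 [ 0.56978542 -0.40476797  0.105     ]]
```

Run:
```python
from h import *
rt=m([(88,42),(314,80),(274,374),(50,340)],0,0,5,380,210)
rs=m([(355,145),(567,72),(650,240),(418,328)],330,0,4,80,205)
l=np.array([(80,60,105),(80,-60,105),(-80,-60,105),(-80,60,105)])/1e3
for L in ([('top',l,rt)],[('scene',l[[2,3,0,1]],rs)],[('top',l,rt),('scene',l[[2,3,0,1]],rs)]):
    s=fit(L,[.5,-.33,-.17]); print('rack',s.x,s.cost); 
p=s.x
for x in(-.045,0,.045):
  for y in(-.0275,.0275): print('well',x,y,(R.from_euler('z',p[2]).apply([x,y,0])[:2]+p[:2]).round(4))
A=lambda u:m(u,0,0,5,380,210)[None]; B=lambda u:m(u,330,0,4,80,205)[None]
for a,b in(((150,192),(528,96)),((142,280),(503,50)),((262,212),(420,130))):
    s=tri(A(a),B(b)); print('tube',s.x,s.cost)
st=m([(475,40),(725,128),(682,260),(430,175)],395,0,5,250,235)
ss=m([(428,478),(462,540),(663,490),(620,428)],395,305,4,205,170)
print(planar('top',st,.01),planar('scene',ss,.01))
ct=m([(350,38),(370,370),(140,380),(135,50)],0,0,3.5,110,180)
print(planar('top',ct,.055),planar('scene',[(283,180),(345,211),(386,182),(318,150)],.055))
```

```text
rack [ 0.49990446 -0.33242577 -0.16907119] 0.3355866472496904
rack [ 0.5028535  -0.33258578 -0.17674572] 0.7370534487353583
rack [ 0.50110227 -0.33240807 -0.17331494] 2.169972213808901
well -0.045 -0.0275 [ 0.452  -0.3517]
well -0.045 0.0275 [ 0.4615 -0.2976]
well 0 -0.0275 [ 0.4964 -0.3595]
well 0 0.0275 [ 0.5058 -0.3053]
well 0.045 -0.0275 [ 0.5407 -0.3673]
well 0.045 0.0275 [ 0.5502 -0.3131]
tube [ 0.50558388 -0.30414444  0.1582267 ] 0.00030010394206633236
tube [ 0.4608494  -0.29796669  0.15873961] 0.007362172824090099
tube [ 0.49532287 -0.35932348  0.15964129] 0.18737863458684523
[[ 0.53183256  0.07137782  0.01      ]
 [ 0.48088526 -0.07041021  0.01      ]
 [ 0.40696957 -0.04505422  0.01      ]
 [ 0.4554837   0.09712625  0.01      ]] [[ 0.41607933 -0.04680061  0.01      ]
 [ 0.48643351 -0.06679482  0.01      ]
 [ 0.53476139  0.06989649  0.01      ]
 [ 0.45959796  0.09248976  0.01      ]]
[[0.67646089 0.22653753 0.055     ]
 [0.41254603 0.20787491 0.055     ]
 [0.40586373 0.38877222 0.055     ]
 [0.66821202 0.39967919 0.055     ]] [[0.47188929 0.16792826 0.055     ]
 [0.68908632 0.19586064 0.055     ]
 [0.67726222 0.38969894 0.055     ]
 [0.41707712 0.37107019 0.055     ]]
```

Run:
```python
from h import *
s=np.load('pics/scene0.npy')
cv2.imwrite('pics/cs.png',cv2.resize(s[95:220,270:405],None,fx=4.7,fy=4.7,interpolation=cv2.INTER_CUBIC))
```

```text
(no output)
```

View pics/cs.png

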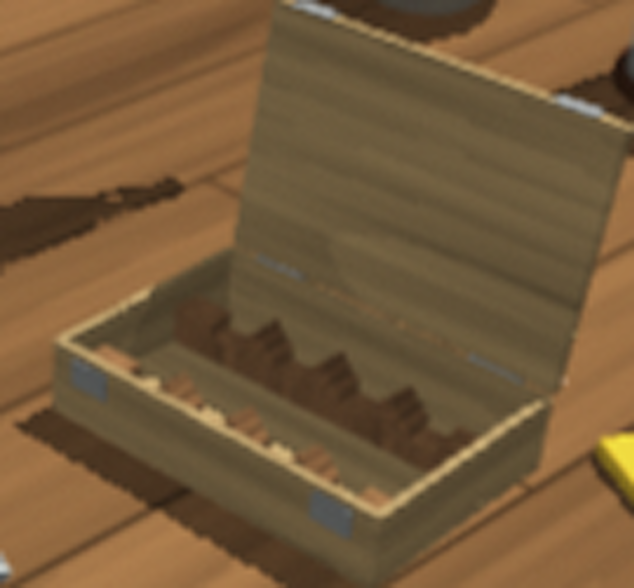

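Run:
```python
from h import *
ct=m([(350,38),(370,370)],0,0,3.5,110,180)
cs=m([(57,343),(383,517),(550,395)],0,0,4.7,270,95)
lt=np.array([(134,-89,55),(-134,-89,55)])/1e3; ls=np.array([(-134,-89,55),(134,-89,55),(134,89,55)])/1e3
for L in([('top',lt,ct)],[('scene',ls,cs)],[('top',lt,ct),('scene',ls,cs)]):
    s=fit(L,[.54,.3,.0]);print('case',s.x,s.cost)
pc=s.x
# cork notches check: near strip ridges in top
st=m([(475,40),(725,128),(682,260),(430,175)],395,0,5,250,235)
ss=m([(428,478),(462,540),(663,490),(620,428)],395,305,4,205,170)
l=np.array([(75,-40,10),(-75,-40,10),(-75,40,10),(75,40,10)])/1e3
for L in([('top',l,st)],[('scene',l[[2,1,0,3]],ss)],[('top',l,st),('scene',l[[2,1,0,3]],ss)]):
    s=fit(L,[.47,.01,1.2]);print('stand',s.x,s.cost)
for a,b in(((22,15),(634,128)),((35,392),(275,0))):
    r=tri(m(a,0,0,3.5,110,180)[None],m(b,0,0,4.7,270,95)[None]); print('lid corner',r.x,r.cost, R.from_euler('z',-pc[2]).apply(r.x-[pc[0],pc[1],0]))
for n,u,z in(('flask',(353,160),.1),('jar',(271,157),.08)): print(n,planar('top',u,z))
print(R.from_rotvec(ctrl.observe()['eef_rot']).as_matrix())
```

```text
case [0.53828733 0.30599083 0.07082731] 0.37801999989407725
case [0.54201136 0.30833746 0.07252832] 0.8192613618749514
case [0.54050253 0.30753319 0.06947024] 2.6843814938409185
stand [0.46879268 0.01325499 1.23591229] 0.1579453579395701
stand [0.47383476 0.01268153 1.26661816] 1.9508827841375143
stand [0.47053119 0.01350355 1.24672757] 4.8948009608031295
lid corner [0.66731409 0.43634661 0.22895561] 0.1516764057091342 [0.13544718 0.11970017 0.22895561]
lid corner [0.40072591 0.4175528  0.22782466] 0.027237943002807807 [-0.13180253  0.11945675  0.22782466]
flask [[ 0.75014574 -0.17218437  0.1       ]]
jar [[0.76528596 0.05282341 0.08      ]]
[[-9.30227863e-01  3.66982197e-01 -4.36008138e-04]
 [ 3.66982429e-01  9.30226680e-01 -1.48990212e-03]
 [-1.41181151e-04 -1.54595579e-03 -9.99998795e-01]]
```

```bash
cat >> h.py <<'E'
c,s_=np.cos,np.sin
def down(a,th=0):
    "tool down, tool x at world yaw a (deg), then turned th deg about tool y"
    a=np.radians(a); M=np.array([[c(a),s_(a),0],[s_(a),-c(a),0],[0,0,-1.]])
    return R.from_matrix(M)*R.from_rotvec([0,np.radians(th),0])
def plan(wps,start=None,vt=.04,vr=.14):
    "identical rows from each waypoint (pos,Rot[,vt]) to the next"
    if start is None:
        o=ctrl.observe(); p,r=o['position'],R.from_rotvec(o['eef_rot'])
        print('now',p.round(4),'yawx',np.degrees(np.arctan2(*r.as_matrix()[[1,0],0])).round(1),'q',o['q'].round(2),'t',round(o['time'],1))
    else: p,r=start
    for w in wps:
        P,Q=np.array(w[0],float),w[1]; v=w[2] if len(w)>2 else vt
        rel=r.inv()*Q; d=r.inv().apply(P-p); rv=rel.as_rotvec()
        if len(w)>3: rv=rv*(1-2*np.pi/np.linalg.norm(rv)) # other way round
        n=int(max(np.ceil(np.linalg.norm(d)/v),np.ceil(np.linalg.norm(rv)/vr),1))
        S=sum(R.from_rotvec(rv*k/n).as_matrix() for k in range(n)); t=np.linalg.solve(S,d)
        t=t.round(4); w_=(rv/n).round(4)
        print(n,'x',[float(x) for x in np.r_[t,w_]])
        for k in range(n): p=p+r.apply(t); r=r*R.from_rotvec(w_)
    return p,r
E
python3 - <<'E'
from h import *
plan([((.5,.2,.36),down(110)),((.4955,-.3593,.26),down(71)),((.4955,-.3593,.15),down(71),.03)])
E
```

```text
now [0.2384 0.6041 0.2495] yawx 158.5 q [-1.26  0.54 -0.    1.54  0.    1.07 -0.07] t 0.1
13 x [-0.0371, -0.0087, -0.0085, -0.0001, 0.0001, 0.0651]
15 x [-0.038, -0.0015, 0.0067, -0.0, -0.0, 0.0454]
4 x [-0.0, 0.0002, 0.0274, -0.0001, -0.0, -0.0002]
```

Call:
apply_moves(
  rows=[-0.037, -0.0087, -0.0085, 0, 0, 0.065, 0.2, -0.037, -0.0087, -0.0085, 0, 0, 0.065, 0.2, -0.037, -0.0087, -0.0085, 0, 0, 0.065, 0.2, -0.037, -0.0087, -0.0085, 0, 0, 0.065, 0.2, -0.037, -0.0087, -0.0085, 0, 0, 0.065, 0.2, -0.037, -0.0087, -0.0085, 0, 0, 0.065, 0.2, -0.037, -0.0087, -0.0085, 0, 0, 0.065, 0.2, -0.037, -0.0087, -0.0085, 0, 0, 0.065, 0.2, -0.037, -0.0087, -0.0085, 0, 0, 0.065, 0.2, -0.037, -0.0087, -0.0085, 0, 0, 0.065, 0.2],
)

```text
time: 1.1
position: [0.4715, 0.3106, 0.3353]
eef_rot: [-1.545, -2.735, 0.001]
wrist_force: [0.4, 0.4, 0.7]
width: 0.603
gripper_force: 0.0
```

Call:
apply_moves(
  rows=[-0.037, -0.0087, -0.0085, 0, 0, 0.065, 0.2, -0.037, -0.0087, -0.0085, 0, 0, 0.065, 0.2, -0.037, -0.0087, -0.0085, 0, 0, 0.065, 0.2, -0.038, -0.0015, 0.0067, 0, 0, 0.045, 0.2, -0.038, -0.0015, 0.0067, 0, 0, 0.045, 0.2, -0.038, -0.0015, 0.0067, 0, 0, 0.045, 0.2, -0.038, -0.0015, 0.0067, 0, 0, 0.045, 0.2, -0.038, -0.0015, 0.0067, 0, 0, 0.045, 0.2, -0.038, -0.0015, 0.0067, 0, 0, 0.045, 0.2, -0.038, -0.0015, 0.0067, 0, 0, 0.045, 0.2],
)

```text
time: 2.1
position: [0.5452, -0.0606, 0.3134]
eef_rot: [-2.184, -2.258, 0.0]
wrist_force: [0.9, -0.7, 0.1]
width: 0.598
gripper_force: 0.0
```

Call:
apply_moves(
  rows=[-0.038, -0.0015, 0.0067, 0, 0, 0.045, 0.2, -0.038, -0.0015, 0.0067, 0, 0, 0.045, 0.2, -0.038, -0.0015, 0.0067, 0, 0, 0.045, 0.2, -0.038, -0.0015, 0.0067, 0, 0, 0.045, 0.2, -0.038, -0.0015, 0.0067, 0, 0, 0.045, 0.2, -0.038, -0.0015, 0.0067, 0, 0, 0.045, 0.2, -0.038, -0.0015, 0.0067, 0, 0, 0.045, 0.2, -0.038, -0.0015, 0.0067, 0, 0, 0.045, 0.2, 0, 0, 0, 0, 0, 0, 0.2, 0, 0, 0, 0, 0, 0, 0.2],
)

```text
time: 3.1
position: [0.4958, -0.3583, 0.2598]
eef_rot: [-2.552, -1.83, 0.001]
wrist_force: [0.6, 0.6, -0.7]
width: 0.604
gripper_force: 0.0
```

Run:
```python
from h import *
plan([((.4955,-.3593,.149),down(71),.03)])
o=ctrl.observe();print(o['width'])
```

```text
now [ 0.4958 -0.3583  0.2598] yawx 71.3 q [ 0.11  0.52  0.62  1.66 -0.34  1.07  0.51] t 3.1
4 x [-0.0003, 0.0, 0.0277, -0.0003, -0.0, 0.0012]
0.6036803565605555
```

Call:
apply_moves(
  rows=[0, 0, 0.0277, 0, 0, 0, 0.2, 0, 0, 0.0277, 0, 0, 0, 0.2, 0, 0, 0.0277, 0, 0, 0, 0.2, 0, 0, 0.0277, 0, 0, 0, 0.2, 0, 0, 0, 0, 0, 0, -0.6, 0, 0, 0, 0, 0, 0, -1, 0, 0, 0, 0, 0, 0, -1, 0, 0, 0, 0, 0, 0, -1, 0, 0, 0, 0, 0, 0, -1, 0, 0, 0, 0, 0, 0, -1],
  squeeze=50,
)

```text
time: 4.1
position: [0.4968, -0.3579, 0.1501]
eef_rot: [2.551, 1.832, 0.001]
wrist_force: [-0.4, 0.1, -1.1]
width: 0.272
gripper_force: 48.9
```

```bash
cat >> h.py <<'E'
def spt(st,along,perp=0):
    "world point of stand: along slope from stop, perp = above the axis"
    k=np.sqrt(.5); x=-.052+k*along-k*perp; z=.034+k*along+k*perp; a=np.radians(st[2])
    return np.array([st[0]+c(a)*x,st[1]+s_(a)*x,z])
E
cat > stand.py <<'E'
from h import *
import sys
def find(save=None):
    d=ctrl.get_image('top')['frame']; hsv=cv2.cvtColor(d,cv2.COLOR_BGR2HSV)
    k=((hsv[...,1]<70)&(hsv[...,2]>80)).astype(np.uint8); 
    k[:200]=0;k[330:]=0;k[:,:225]=0;k[:,375:]=0
    k=cv2.morphologyEx(k,cv2.MORPH_CLOSE,np.ones((3,3)))
    n,lab,stt,cen=cv2.connectedComponentsWithStats(k); i=1+np.argmax(stt[1:,4])
    pts=np.argwhere(lab==i)[:,::-1].astype(np.float32)
    box=cv2.boxPoints(cv2.minAreaRect(pts))
    W=planar('top',box,.01)[:,:2]; e=[W[(j+1)%4]-W[j] for j in range(4)]; L=[np.linalg.norm(v) for v in e]
    v=e[int(np.argmax(L))]; v=v if v[1]>0 else -v
    ctr=W.mean(0)+[.0017,.0003]
    print('stand',ctr.round(4),np.degrees(np.arctan2(v[1],v[0])).round(2),'sides',np.round(L,4),stt[i,4])
    if save: cv2.imwrite(save,d)
if __name__=='__main__': find()
E
python3 - <<'E'
from stand import *
find(); print(ctrl.observe()['width'])
st=(.4705,.0135,71.4)
a=plan([((.4958,-.3583,.31),down(71.2),.04)])
a=plan([((.47,-.15,.32),down(71.4,-20)),(spt(st,139,.07) if 0 else spt(st,.139,.07),down(71.4,-45))],a)
E
```

```text
stand [0.4709 0.014 ] 70.65 sides [0.0826 0.1538 0.0821 0.1528] 1571
0.2787878155119701
now [ 0.4967 -0.3579  0.1499] yawx 71.4 q [ 0.17  0.65  0.55  1.74 -0.43  0.87  0.58] t 4.2
5 x [-0.0001, -0.0001, -0.032, 0.0001, 0.0, 0.0006]
6 x [0.0311, -0.0152, -0.0063, -0.0001, -0.0582, -0.0006]
6 x [0.0337, -0.0086, 0.0072, 0.0, -0.0727, 0.0]
```

Run:
```python
from h import *
st=(.4707,.0138,71)
plan([((.4968,-.3579,.33),down(71.3),.045),((.47,-.12,.34),down(71,-20)),(spt(st,.142,.07),down(71,-45)),(spt(st,.142,.01),down(71,-45),.02)])
print(spt(st,.142,.07))
```

```text
now [ 0.4967 -0.3579  0.1499] yawx 71.4 q [ 0.17  0.65  0.55  1.74 -0.43  0.87  0.58] t 4.2
5 x [0.0, 0.0, -0.036, 0.0001, 0.0, 0.0003]
6 x [0.0356, -0.017, -0.0069, 0.0002, -0.0582, 0.0008]
6 x [0.0315, -0.0071, 0.0119, -0.0, -0.0727, 0.0]
4 x [0.015, -0.0001, -0.0, 0.0, 0.0, 0.0001]
[0.47034568 0.01277098 0.18390664]
```

Call:
apply_moves(
  rows=[0, 0, -0.036, 0, 0, 0, -1, 0, 0, -0.036, 0, 0, 0, -1, 0, 0, -0.036, 0, 0, 0, -1, 0, 0, -0.036, 0, 0, 0, -1, 0, 0, -0.036, 0, 0, 0, -1],
)

```text
time: 4.65
position: [0.4963, -0.3578, 0.3311]
eef_rot: [2.552, 1.832, 0.0]
wrist_force: [0.4, -0.7, -0.7]
width: 0.28
gripper_force: 49.1
```

Call:
apply_moves(
  rows=[0.0356, -0.017, -0.0069, 0, -0.0582, 0, -1, 0.0356, -0.017, -0.0069, 0, -0.0582, 0, -1, 0.0356, -0.017, -0.0069, 0, -0.0582, 0, -1, 0.0356, -0.017, -0.0069, 0, -0.0582, 0, -1, 0.0356, -0.017, -0.0069, 0, -0.0582, 0, -1, 0.0356, -0.017, -0.0069, 0, -0.0582, 0, -1],
)

```text
time: 5.25
position: [0.4688, -0.1188, 0.3401]
eef_rot: [2.361, 1.695, -0.416]
wrist_force: [1.4, 0.9, -0.8]
width: 0.275
gripper_force: 49.3
```

Call:
apply_moves(
  rows=[0.0315, -0.0071, 0.0119, 0, -0.0727, 0, -1, 0.0315, -0.0071, 0.0119, 0, -0.0727, 0, -1, 0.0315, -0.0071, 0.0119, 0, -0.0727, 0, -1, 0.0315, -0.0071, 0.0119, 0, -0.0727, 0, -1, 0.0315, -0.0071, 0.0119, 0, -0.0727, 0, -1, 0.0315, -0.0071, 0.0119, 0, -0.0727, 0, -1, 0, 0, 0, 0, 0, 0, -1, 0, 0, 0, 0, 0, 0, -1],
)

```text
time: 6.05
position: [0.4687, 0.0127, 0.1828]
eef_rot: [2.069, 1.489, -0.86]
wrist_force: [1.1, -1.1, -0.1]
width: 0.277
gripper_force: 49.3
```

Run:
```python
from h import *
st=(.4707,.0138,71)
plan([(spt(st,.142,.07),down(71,-45)),(spt(st,.142,.01),down(71,-45),.02)]); print(ctrl.observe()['width'])
d=ctrl.get_image('scene')['frame']; t=ctrl.get_image('top')['frame']
r=lambda im,x,y,w,h,k:cv2.resize(im[y:y+h,x:x+w],None,fx=k,fy=k,interpolation=cv2.INTER_CUBIC)
C=np.hstack([r(d,190,110,100,140,4),r(t,240,200,100,140,4)]); cv2.imwrite('pics/pre1.png',C)
```

```text
now [0.4687 0.0127 0.1828] yawx 71.5 q [-0.9   0.73  0.59  1.84  0.24  1.19 -0.8 ] t 6.0
1 x [-0.0004, 0.0015, -0.0012, 0.0051, 0.002, 0.0064]
4 x [0.015, 0.0, 0.0, 0.0, 0.0, -0.0]
0.2773420935194816
```

View pics/pre1.png

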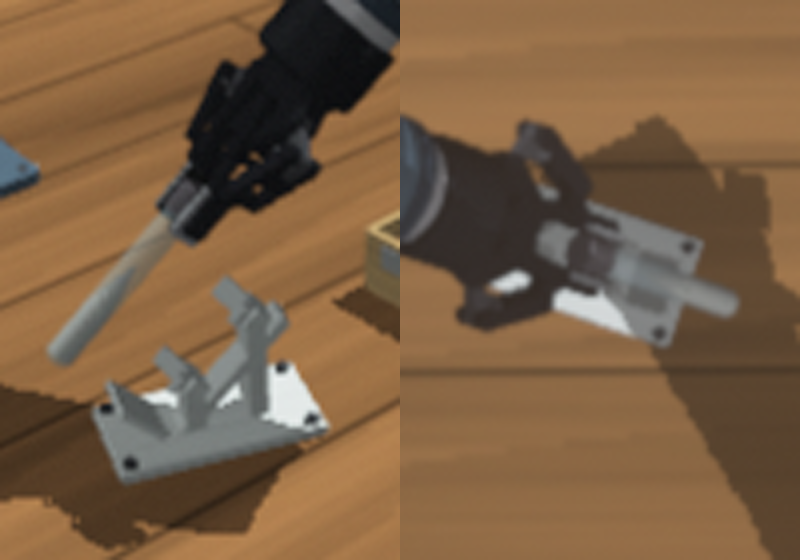

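Call:
apply_moves(
  rows=[0.015, 0.0012, 0, 0.003, 0, 0.003, -1, 0.015, 0, 0, 0, 0, 0, -1, 0.015, 0, 0, 0, 0, 0, -1, 0.012, 0, 0, 0, 0, 0, -1, 0.006, 0, 0, 0, 0, 0, -1, 0.004, 0, 0, 0, 0, 0, -1, 0, 0, 0, 0, 0, 0, -1],
)

```text
time: 6.85
position: [0.4852, 0.0571, 0.1357]
eef_rot: [2.075, 1.484, -0.86]
wrist_force: [-0.1, 0.1, -0.6]
width: 0.275
gripper_force: 48.9
```

```bash
cat > at.py <<'E'
from h import *
import sys
st=tuple(map(float,sys.argv[1:4])); o=ctrl.observe(); Q=R.from_rotvec(o['eef_rot'])
a=np.radians(st[2]); k=np.sqrt(.5); v=o['position']-[st[0],st[1],0]
x=v[0]*c(a)+v[1]*s_(a); y=-v[0]*s_(a)+v[1]*c(a); x+=.052; z=v[2]-.034
print('along',round(k*(x+z)*1e3,1),'perp',round(k*(z-x)*1e3,1),'lat',round(y*1e3,1),'F tool',Q.inv().apply(o['wrist_force']).round(1),'w',round(o['width'],3),'t',o['time'])
E
python3 at.py .4707 .0138 71
```

```text
along 141.0 perp 2.9 lat 0.4 F tool [ 0.5 -0.1  0.4] w 0.275 t 6.85
```

Call:
apply_moves(
  rows=[0.002, 0, 0, 0, 0, 0, -1, 0.001, 0, 0.001, 0, 0, 0, -1, 0, 0, 0.001, 0, 0, 0, -1, 0, 0, 0, 0, 0, 0, -1],
)

```text
time: 7.25
position: [0.4852, 0.0574, 0.1325]
eef_rot: [2.076, 1.484, -0.86]
wrist_force: [-0.0, -0.8, -0.2]
width: 0.278
gripper_force: 48.9
```

```bash
python3 at.py .4707 .0138 71
```

```text
along 139.0 perp 0.4 lat 0.4 F tool [-0.4  0.3  0.7] w 0.278 t 7.25
```

Call:
apply_moves(
  rows=[0.001, 0, 0.001, 0, 0, 0, -1, 0.001, 0, 0.001, 0, 0, 0, -1, 0, 0, 0.001, 0, 0, 0, -1, 0, 0, 0, 0, 0, 0, -1],
)

```text
time: 7.65
position: [0.4863, 0.0588, 0.1297]
eef_rot: [2.076, 1.486, -0.856]
wrist_force: [0.1, 7.8, 8.6]
width: 0.277
gripper_force: 50.4
```

```bash
python3 at.py .4707 .0138 71
```

```text
along 138.1 perp -2.8 lat -0.1 F tool [ -0.8  -2.3 -11.3] w 0.277 t 7.65
```

Call:
apply_moves(
  rows=[0, 0, -0.0005, 0, 0, 0, -0.2, 0, 0, 0, 0, 0, 0, -0.1, 0, 0, 0, 0, 0, 0, 0, 0, 0, -0.01, 0, 0, 0, 0, 0, 0, -0.03, 0, 0, 0, 0, 0, 0, -0.04, 0, 0, 0, 0, 0, 0, -0.04, 0, 0, 0, 0],
)

```text
time: 8.35
position: [0.5127, 0.1386, 0.2156]
eef_rot: [2.076, 1.484, -0.861]
wrist_force: [0.6, 0.5, -0.6]
width: 0.496
gripper_force: 0.0
```

```bash
python3 - <<'E'
from h import *
st=(.4712,.0138,71)
plan([((.455,.02,.33),down(71,0)),(spt(st,.067,.09),down(71,45)),(spt(st,.067,0.0),down(71,45),.02)])
d=ctrl.get_image('scene')['frame']
r=lambda im,x,y,w,h,k:cv2.resize(im[y:y+h,x:x+w],None,fx=k,fy=k,interpolation=cv2.INTER_CUBIC)
cv2.imwrite('pics/rel1.png',r(d,190,110,100,130,4))
E
python3 stand.py
```

```text
now [0.5127 0.1386 0.2156] yawx 71.1 q [-0.95  0.8   0.55  1.56  0.15  1.45 -0.83] t 8.3
6 x [-0.0287, -0.0027, -0.0076, 0.0001, 0.131, 0.0003]
6 x [-0.0213, 0.0029, 0.0261, -0.0, 0.1309, -0.0]
5 x [-0.0, 0.0, 0.018, -0.0, -0.0, -0.0]
stand [0.4711 0.0142] 70.53 sides [0.0826 0.1529 0.0822 0.1519] 1549
```

View pics/rel1.png

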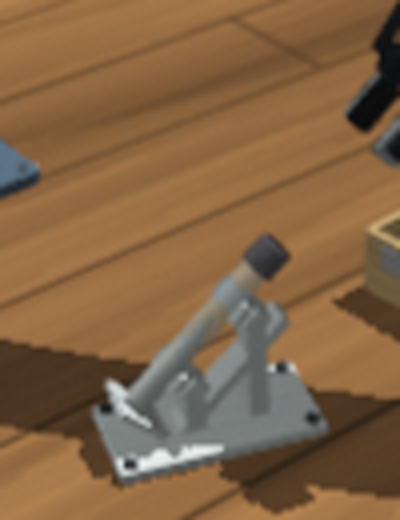

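Call:
apply_moves(
  rows=[-0.0287, -0.0027, -0.0076, 0, 0.131, 0, 0.1, -0.0287, -0.0027, -0.0076, 0, 0.131, 0, 0.1, -0.0287, -0.0027, -0.0076, 0, 0.131, 0, 0.1, -0.0287, -0.0027, -0.0076, 0, 0.131, 0, 0.1, -0.0287, -0.0027, -0.0076, 0, 0.131, 0, 0.1, -0.0287, -0.0027, -0.0076, 0, 0.131, 0, 0.1],
)

```text
time: 9.05
position: [0.4548, 0.018, 0.3297]
eef_rot: [-2.554, -1.826, -0.012]
wrist_force: [-0.1, 0.0, -0.9]
width: 0.554
gripper_force: 0.0
```

Call:
apply_moves(
  rows=[-0.0213, 0.0029, 0.0261, 0, 0.131, 0, 0.1, -0.0213, 0.0029, 0.0261, 0, 0.131, 0, 0.1, -0.0213, 0.0029, 0.0261, 0, 0.131, 0, 0.1, -0.0213, 0.0029, 0.0261, 0, 0.131, 0, 0.1, -0.0213, 0.0029, 0.0261, 0, 0.131, 0, 0.1, -0.0213, 0.0029, 0.0261, 0, 0.131, 0, 0.1, 0, 0, 0, 0, 0, 0, 0.1, 0, 0, 0, 0, 0, 0, 0.1],
)

```text
time: 9.85
position: [0.4411, -0.0432, 0.1799]
eef_rot: [-2.168, -1.555, -0.677]
wrist_force: [1.1, 0.3, 0.3]
width: 0.55
gripper_force: 0.0
```

```bash
python3 at.py .4709 .014 70.9;  python3 - <<'E'
from h import *
st=(.4709,.014,70.9)
plan([(spt(st,.067,0.0),down(70.9,45),.02)])
E
```

```text
along 94.8 perp 111.6 lat 9.4 F tool [0.7 0.9 0.1] w 0.55 t 9.85
now [ 0.4411 -0.0432  0.1799] yawx 70.6 q [-0.02  0.47  0.54  2.17 -1.03  1.06  0.93] t 9.8
6 x [-0.0029, 0.002, 0.0189, -0.0058, 0.0262, -0.0012]
```

Run:
```python
from h import *
st=(.4709,.014,70.9)
plan([(spt(st,.067,0.06),down(70.9,45),.015)])
```

```text
now [ 0.4411 -0.0432  0.1799] yawx 70.6 q [-0.02  0.47  0.54  2.17 -1.03  1.06  0.93] t 9.8
4 x [-0.0057, 0.0027, 0.0135, -0.0087, 0.0393, -0.0018]
```

Call:
apply_moves(
  rows=[-0.0057, 0.0027, 0.0135, -0.0087, 0.0393, -0.0018, 0.1, -0.0057, 0.0027, 0.0135, -0.0087, 0.0393, -0.0018, 0.1, -0.0057, 0.0027, 0.0135, -0.0087, 0.0393, -0.0018, 0.1, -0.0057, 0.0027, 0.0135, -0.0087, 0.0393, -0.0018, 0.1, 0, 0, 0, 0, 0, 0, 0.1, 0, 0, 0, 0, 0, 0, 0.1],
)

```text
time: 10.45
position: [0.4576, -0.0287, 0.1263]
eef_rot: [-2.073, -1.49, -0.866]
wrist_force: [-0.2, -0.3, -0.2]
width: 0.549
gripper_force: 0.0
```

```bash
python3 - <<'E'
from h import *
st=(.4709,.014,70.9)
plan([(spt(st,.067,0.0),down(70.9,45),.015)])
E
python3 at.py .4709 .014 70.9
```

```text
now [ 0.4576 -0.0287  0.1263] yawx 71.6 q [ 0.14  0.65  0.4   2.18 -1.26  1.1   1.21] t 10.4
5 x [-0.0007, -0.0003, 0.012, -0.0, -0.0003, 0.0017]
along 70.4 perp 60.1 lat -1.4 F tool [-0.4 -0.1 -0.1] w 0.549 t 10.45
```

Call:
apply_moves(
  rows=[-0.0007, -0.0003, 0.012, 0, 0, 0.0017, 0.1, -0.0007, -0.0003, 0.012, 0, 0, 0.0017, 0.1, -0.0007, -0.0003, 0.012, 0, 0, 0.0017, 0.1, -0.0007, -0.0003, 0.012, 0, 0, 0.0017, 0.1, -0.0007, -0.0003, 0.012, 0, 0, 0.0017, 0.1, 0, 0, 0, 0, 0, 0, 0.1, 0, 0, 0, 0, 0, 0, 0.1],
)

```text
time: 11.15
position: [0.4691, 0.0084, 0.0809]
eef_rot: [-2.08, -1.478, -0.864]
wrist_force: [0.4, -0.3, 0.5]
width: 0.547
gripper_force: 0.0
```

```bash
python3 - <<'E'
from h import *
st=(.4709,.014,70.9)
plan([(spt(st,.067,0.0),down(70.9,45),.015)])
E
python3 at.py .4709 .014 70.9
```

```text
now [0.4691 0.0084 0.0809] yawx 70.8 q [ 0.34  0.7   0.04  2.18 -1.3   0.86  1.22] t 11.2
1 x [0.0012, -0.0002, 0.0006, 0.0016, -0.0016, -0.0013]
along 65.8 perp 0.6 lat -0.2 F tool [ 0.3  0.5 -0.5] w 0.547 t 11.15
```

Call:
apply_moves(
  rows=[0.001, 0, 0, 0, 0, 0, -0.4, 0, 0, 0, 0, 0, 0, -1, 0, 0, 0, 0, 0, 0, -1, 0, 0, 0, 0, 0, 0, -1, 0, 0, 0, 0, 0, 0, -1],
  squeeze=50,
)

```text
time: 11.65
position: [0.4688, 0.0091, 0.0807]
eef_rot: [-2.08, -1.475, -0.863]
wrist_force: [-2.3, -1.6, 6.3]
width: 0.216
gripper_force: 48.8
```

```bash
cat >> h.py <<'E'
CASE=(.5405,.3075,3.98)
def cpt(x,y,z):
    a=np.radians(CASE[2]); return np.array([CASE[0]+c(a)*x-s_(a)*y,CASE[1]+s_(a)*x+c(a)*y,z])
E
python3 at.py .4709 .014 70.9;python3 - <<'E'
from h import *
st=(.4709,.014,70.9)
a=plan([(spt(st,.067,0.06),down(71,45),.02),((.50,.06,.24),down(82,15),.03),(cpt(.028,-.012,.2),down(94,0),.04),(cpt(.028,-.012,.1),down(94,0),.04)])
E
```

```text
along 66.0 perp 0.0 lat 0.4 F tool [ 2.8 -1.6 -6. ] w 0.216 t 11.65
now [0.4688 0.0091 0.0807] yawx 70.6 q [ 0.34  0.7   0.04  2.18 -1.3   0.86  1.22] t 11.7
3 x [0.0004, 0.0001, -0.02, 0.0007, -0.0009, -0.0015]
6 x [0.0245, 0.0038, -0.0075, 0.0162, -0.087, -0.028]
7 x [0.0333, 0.0081, 0.0108, 0.0039, -0.0373, -0.0298]
3 x [0.0, 0.0001, 0.0334, -0.0, 0.0, 0.0]
```

Call:
apply_moves(
  rows=[0, 0, -0.02, 0, 0, 0, -1, 0, 0, -0.02, 0, 0, 0, -1, 0, 0, -0.02, 0, 0, 0, -1, 0.0245, 0.0038, -0.0075, 0.0162, -0.087, -0.028, -1, 0.0245, 0.0038, -0.0075, 0.0162, -0.087, -0.028, -1, 0.0245, 0.0038, -0.0075, 0.0162, -0.087, -0.028, -1, 0.0245, 0.0038, -0.0075, 0.0162, -0.087, -0.028, -1, 0.0245, 0.0038, -0.0075, 0.0162, -0.087, -0.028, -1, 0.0245, 0.0038, -0.0075, 0.0162, -0.087, -0.028, -1],
)

```text
time: 12.55
position: [0.5005, 0.059, 0.24]
eef_rot: [-2.237, -1.934, -0.293]
wrist_force: [0.1, 0.1, -1.7]
width: 0.216
gripper_force: 48.9
```

Run:
```python
from h import *
a=plan([(cpt(.028,-.012,.2),down(94,0),.04),(cpt(.028,-.012,.11),down(94,0),.04)]); print(ctrl.observe()['width'])
```

```text
now [0.5005 0.059  0.24  ] yawx 81.7 q [-0.27  0.29  0.27  1.99 -0.44  0.88  0.13] t 12.6
7 x [0.0335, 0.008, 0.0108, 0.004, -0.0371, -0.0305]
3 x [-0.0001, -0.0001, 0.0301, 0.0, 0.0, 0.0]
0.21629755953696186
```

Call:
apply_moves(
  rows=[0.0335, 0.008, 0.0108, 0.004, -0.0371, -0.0305, -1, 0.0335, 0.008, 0.0108, 0.004, -0.0371, -0.0305, -1, 0.0335, 0.008, 0.0108, 0.004, -0.0371, -0.0305, -1, 0.0335, 0.008, 0.0108, 0.004, -0.0371, -0.0305, -1, 0.0335, 0.008, 0.0108, 0.004, -0.0371, -0.0305, -1, 0.0335, 0.008, 0.0108, 0.004, -0.0371, -0.0305, -1, 0.0335, 0.008, 0.0108, 0.004, -0.0371, -0.0305, -1, 0, 0, 0, 0, 0, 0, -1, 0, 0, 0, 0, 0, 0, -1],
)

```text
time: 13.45
position: [0.568, 0.2985, 0.1987]
eef_rot: [-2.137, -2.298, -0.0]
wrist_force: [0.9, -0.8, 0.0]
width: 0.22
gripper_force: 49.0
```

Run:
```python
from h import *
a=plan([(cpt(.028,-.012,.10),down(94,0),.03),(cpt(.028,-.012,.05),down(94,0),.015),(cpt(.028,-.012,.034),down(94,0),.006)]); print(ctrl.observe()['width'])
r=lambda im,x,y,w,h,k:cv2.resize(im[y:y+h,x:x+w],None,fx=k,fy=k,interpolation=cv2.INTER_CUBIC)
t=ctrl.get_image('top')['frame'];d=ctrl.get_image('scene')['frame']
C=np.hstack([r(t,110,180,110,115,3.5),r(d,275,95,115,115,3.5)]); cv2.imwrite('pics/case1.png',C[:600,:800])
```

```text
now [0.568  0.2985 0.1987] yawx 94.2 q [-0.72  0.59  0.25  1.62 -0.17  0.96 -0.34] t 13.4
4 x [-0.0003, 0.0003, 0.0247, -0.0007, -0.0007, 0.0007]
4 x [-0.0, 0.0, 0.0125, 0.0, -0.0, -0.0]
3 x [-0.0001, 0.0001, 0.0053, 0.0, -0.0, -0.0]
0.22000947715432256
```

View pics/case1.png

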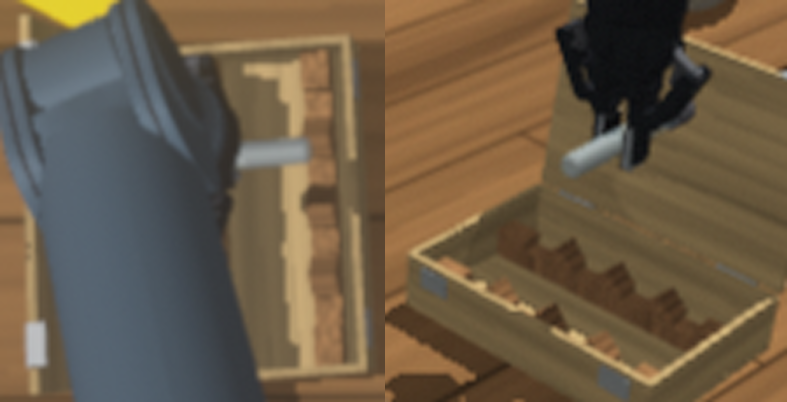

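Call:
apply_moves(
  rows=[0, 0, 0.0247, 0, 0, 0, -1, 0, 0, 0.0247, 0, 0, 0, -1, 0, 0, 0.0247, 0, 0, 0, -1, 0, 0, 0.0247, 0, 0, 0, -1, 0, 0, 0.0125, 0, 0, 0, -1, 0, 0, 0.0125, 0, 0, 0, -1, 0, 0, 0.0125, 0, 0, 0, -1, 0, 0, 0.0125, 0, 0, 0, -1],
)

```text
time: 14.35
position: [0.5694, 0.2982, 0.051]
eef_rot: [-2.14, -2.295, -0.005]
wrist_force: [0.4, 0.2, -0.6]
width: 0.221
gripper_force: 49.0
```

Call:
apply_moves(
  rows=[0, 0, 0.005, 0, 0, 0, -1, 0, 0, 0.005, 0, 0, 0, -1, 0, 0, 0.004, 0, 0, 0, -1, 0, 0, 0, 0, 0, 0, -1],
)

```text
time: 14.75
position: [0.5686, 0.2982, 0.0368]
eef_rot: [-2.139, -2.296, -0.003]
wrist_force: [0.1, 0.8, 0.6]
width: 0.216
gripper_force: 49.0
```

Run:
```python
from h import *
plan([(cpt(.028,-.012,.034),down(94,0),.006)]); o=ctrl.observe(); print(o['width'],o['wrist_force'],o['gripper_force'])
```

```text
now [0.5686 0.2982 0.0368] yawx 94.0 q [-0.68  0.81  0.19  1.68 -0.23  0.68 -0.3 ] t 14.8
1 x [-0.0008, 0.0006, 0.0028, -0.0013, -0.0037, 0.0006]
0.21578670677704267 [0.08628386 0.83912606 0.62469922] 48.95512282848358
```

Call:
apply_moves(
  rows=[0, 0, 0.002, 0, 0, 0, -1, 0, 0, 0.0015, 0, 0, 0, -1, 0, 0, 0, 0, 0, 0, -1, 0, 0, 0, 0, 0, 0, -0.4, 0, 0, 0, 0, 0, 0, -0.25, 0, 0, 0, 0, 0, 0, -0.25, 0, 0, -0.02, 0, 0, 0, -0.25, 0, 0, -0.03, 0, 0, 0, -0.25, 0, 0, -0.045, 0, 0, 0, -0.25, 0, 0, -0.045, 0, 0, 0, -0.25],
)

```text
time: 15.75
position: [0.5684, 0.2974, 0.1747]
eef_rot: [-2.14, -2.295, -0.001]
wrist_force: [0.7, 0.6, -0.1]
width: 0.375
gripper_force: 0.0
```

Call:
apply_moves(
  rows=[0, 0, -0.045, 0, 0, 0, 0, 0, 0, -0.045, 0, 0, 0, 0, 0, 0, -0.045, 0, 0, 0, 0],
)

```text
time: 16.05
position: [0.5687, 0.2969, 0.3107]
eef_rot: [-2.14, -2.295, -0.003]
wrist_force: [1.2, 0.8, 0.4]
width: 0.498
gripper_force: 0.0
```

Run:
```python
from h import *
r=lambda im,x,y,w,h,k:cv2.resize(im[y:y+h,x:x+w],None,fx=k,fy=k,interpolation=cv2.INTER_CUBIC)
d=ctrl.get_image('scene')['frame']
cv2.imwrite('pics/case2.png',r(d,275,95,115,115,4))
Tb=(.4608,-.2980)
plan([((.53,.0,.36),down(85)),((*Tb,.26),down(101.3)),((*Tb,.147),down(101.3),.03)])
from stand import find; find()
```

```text
now [0.5722 0.2984 0.3192] yawx 94.0 q [-0.74  0.47  0.28  1.5  -0.14  1.18 -0.37] t 16.1
8 x [-0.0373, -0.0053, -0.0053, 0.0012, -0.0013, 0.0196]
9 x [-0.0329, -0.009, 0.0111, -0.0, -0.0, -0.0316]
4 x [0.0, -0.0, 0.0282, -0.0001, -0.0, 0.0]
stand [0.4576 0.0377] 71.23 sides [0.083  0.1537 0.0826 0.1527] 1583
```

View pics/case2.png

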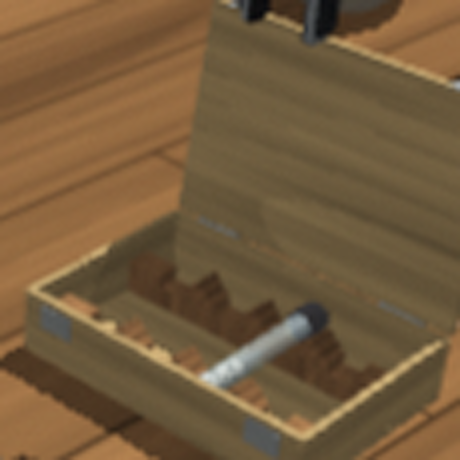

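Run:
```python
from h import *
Tb=(.4615,-.2980)
plan([((.53,.0,.36),down(75)),((*Tb,.25),down(41)),((*Tb,.149),down(41),.03)])
```

```text
now [0.5723 0.2983 0.3161] yawx 94.0 q [-0.74  0.47  0.28  1.5  -0.14  1.17 -0.37] t 16.1
8 x [-0.0377, -0.0024, -0.0057, 0.001, -0.0014, 0.0414]
9 x [-0.033, 0.0101, 0.0122, 0.0, -0.0, 0.066]
4 x [0.0001, 0.0, 0.0253, 0.0001, -0.0, -0.0001]
```

Call:
apply_moves(
  rows=[-0.0377, -0.0024, -0.0057, 0, 0, 0.0414, 0, -0.0377, -0.0024, -0.0057, 0, 0, 0.0414, 0, -0.0377, -0.0024, -0.0057, 0, 0, 0.0414, 0, -0.0377, -0.0024, -0.0057, 0, 0, 0.0414, 0, -0.0377, -0.0024, -0.0057, 0, 0, 0.0414, 0, -0.0377, -0.0024, -0.0057, 0, 0, 0.0414, 0, -0.0377, -0.0024, -0.0057, 0, 0, 0.0414, 0, -0.0377, -0.0024, -0.0057, 0, 0, 0.0414, 0],
)

```text
time: 16.95
position: [0.5269, -0.0025, 0.353]
eef_rot: [-2.49, -1.909, -0.002]
wrist_force: [0.7, 0.1, 0.7]
width: 0.497
gripper_force: 0.0
```

Call:
apply_moves(
  rows=[-0.033, 0.0101, 0.0122, 0, 0, 0.066, 0, -0.033, 0.0101, 0.0122, 0, 0, 0.066, 0, -0.033, 0.0101, 0.0122, 0, 0, 0.066, 0, -0.033, 0.0101, 0.0122, 0, 0, 0.066, 0, -0.033, 0.0101, 0.0122, 0, 0, 0.066, 0, -0.033, 0.0101, 0.0122, 0, 0, 0.066, 0, -0.033, 0.0101, 0.0122, 0, 0, 0.066, 0, -0.033, 0.0101, 0.0122, 0, 0, 0.066, 0, -0.033, 0.0101, 0.0122, 0, 0, 0.066, 0, 0, 0, 0, 0, 0, 0, 0],
)

```text
time: 17.95
position: [0.454, -0.303, 0.2408]
eef_rot: [-2.944, -1.085, 0.006]
wrist_force: [0.3, 0.2, -0.3]
width: 0.501
gripper_force: 0.0
```

Run:
```python
from h import *
Tb=(.4615,-.2980)
plan([((*Tb,.149),down(41),.03)]);print(ctrl.observe()['width'])
```

```text
now [ 0.454  -0.303   0.2408] yawx 40.5 q [ 0.01  0.43  0.65  1.85 -0.31  0.97 -0.07] t 17.9
4 x [0.0023, 0.0004, 0.023, -0.0012, 0.0006, -0.0023]
0.5008163858043454
```

Call:
apply_moves(
  rows=[0.0092, 0.0016, 0, -0.004, 0.002, -0.008, 0, 0, 0, 0.023, 0, 0, 0, 0, 0, 0, 0.023, 0, 0, 0, 0, 0, 0, 0.023, 0, 0, 0, 0, 0, 0, 0.023, 0, 0, 0, 0, 0, 0, 0, 0, 0, 0, -0.6, 0, 0, 0, 0, 0, 0, -1, 0, 0, 0, 0, 0, 0, -1, 0, 0, 0, 0, 0, 0, -1, 0, 0, 0, 0, 0, 0, -1],
  squeeze=50,
)

```text
time: 18.95
position: [0.4672, -0.2938, 0.1511]
eef_rot: [-2.938, -1.113, -0.007]
wrist_force: [-0.4, -0.3, -0.8]
width: 0.221
gripper_force: 48.7
```

```bash
python3 stand.py
python3 - <<'E'
from h import *
st=(.4576,.0377,71.4)
plan([((.4615,-.298,.33),down(41),.045),((.47,-.12,.34),down(71.4,-20)),(spt(st,.142,.06),down(71.4,-45))])
print(ctrl.observe()['width'])
E
```

```text
stand [0.4571 0.0379] 71.23 sides [0.0821 0.1537 0.0817 0.1527] 1583
now [ 0.467  -0.2938  0.1509] yawx 41.5 q [ 0.06  0.56  0.56  1.91 -0.42  0.79  0.01] t 19.0
4 x [-0.0016, -0.0001, -0.0448, 0.0004, -0.0011, 0.0021]
5 x [0.0294, -0.0202, -0.0064, -0.0186, -0.0681, -0.105]
6 x [0.0358, -0.0103, 0.0107, 0.0, -0.0728, -0.0]
0.21988023969642143
```

Call:
apply_moves(
  rows=[0, 0, -0.045, 0, 0, 0, -1, 0, 0, -0.045, 0, 0, 0, -1, 0, 0, -0.045, 0, 0, 0, -1, 0, 0, -0.045, 0, 0, 0, -1, 0, 0, 0, 0, 0, 0, -1, 0, 0, 0, 0, 0, 0, -1],
)

```text
time: 19.6
position: [0.4664, -0.2942, 0.3312]
eef_rot: [2.938, 1.112, 0.009]
wrist_force: [-1.1, 0.0, -1.5]
width: 0.218
gripper_force: 49.3
```

Run:
```python
from h import *
st=(.4574,.0378,71.4)
plan([((.47,-.12,.34),down(71.4,-20)),(spt(st,.142,.06),down(71.4,-45))])
print(ctrl.observe()['width'])
```

```text
now [ 0.4664 -0.2942  0.3312] yawx 41.5 q [-0.06  0.33  0.7   1.74 -0.24  1.15 -0.14] t 19.6
5 x [0.0283, -0.0203, -0.006, -0.0175, -0.0691, -0.1035]
6 x [0.0358, -0.0104, 0.0107, -0.0, -0.0727, 0.0]
0.21831559659141145
```

Call:
apply_moves(
  rows=[0.0283, -0.0203, -0.006, -0.0175, -0.0691, -0.1035, -1, 0.0283, -0.0203, -0.006, -0.0175, -0.0691, -0.1035, -1, 0.0283, -0.0203, -0.006, -0.0175, -0.0691, -0.1035, -1, 0.0283, -0.0203, -0.006, -0.0175, -0.0691, -0.1035, -1, 0.0283, -0.0203, -0.006, -0.0175, -0.0691, -0.1035, -1, 0, 0, 0, 0, 0, 0, -1],
)

```text
time: 20.2
position: [0.4695, -0.1123, 0.3361]
eef_rot: [2.351, 1.719, -0.424]
wrist_force: [0.3, -0.6, -1.1]
width: 0.217
gripper_force: 49.2
```

Call:
apply_moves(
  rows=[0.0358, -0.0104, 0.0107, 0, -0.0727, 0, -1, 0.0358, -0.0104, 0.0107, 0, -0.0727, 0, -1, 0.0358, -0.0104, 0.0107, 0, -0.0727, 0, -1, 0.0358, -0.0104, 0.0107, 0, -0.0727, 0, -1, 0.0358, -0.0104, 0.0107, 0, -0.0727, 0, -1, 0.0358, -0.0104, 0.0107, 0, -0.0727, 0, -1, 0, 0, 0, 0, 0, 0, -1, 0, 0, 0, 0, 0, 0, -1],
)

```text
time: 21.0
position: [0.4575, 0.043, 0.1745]
eef_rot: [2.068, 1.491, -0.867]
wrist_force: [0.6, -0.5, 2.0]
width: 0.221
gripper_force: 49.2
```

```bash
python3 at.py .4574 .0378 71.4
python3 - <<'E'
from h import *
st=(.4574,.0378,71.4)
plan([(spt(st,.142,.06),down(71.4,-45)),(spt(st,.142,.005),down(71.4,-45),.012)])
E
```

```text
along 139.6 perp 59.1 lat 1.5 F tool [-1.6  0.7 -1.2] w 0.221 t 21.0
now [0.4575 0.043  0.1745] yawx 71.8 q [-0.86  0.71  0.47  1.83  0.27  1.24 -0.9 ] t 21.0
1 x [-0.001, 0.0015, -0.0024, -0.0035, 0.0044, 0.0046]
5 x [0.011, -0.0, 0.0, 0.0, -0.0, -0.0]
```

Call:
apply_moves(
  rows=[0, 0.0015, -0.003, -0.0035, 0.0044, 0.0046, -1, 0.012, 0, 0, 0, 0, 0, -1, 0.012, 0, 0, 0, 0, 0, -1, 0.012, 0, 0, 0, 0, 0, -1, 0.012, 0, 0, 0, 0, 0, -1, 0.006, 0, 0, 0, 0, 0, -1, 0.004, 0, 0, 0, 0, 0, -1, 0.002, 0, 0, 0, 0, 0, -1, 0, 0, 0, 0, 0, 0, -1],
)

```text
time: 21.9
position: [0.4745, 0.0853, 0.1361]
eef_rot: [2.075, 1.487, -0.852]
wrist_force: [-0.2, -0.1, -0.4]
width: 0.216
gripper_force: 49.2
```

```bash
python3 at.py .4574 .0378 71.4
```

```text
along 144.7 perp -0.3 lat -1.1 F tool [ 0.2 -0.1  0.4] w 0.216 t 21.9
```

Call:
apply_moves(
  rows=[0.0015, 0, 0.001, 0, 0, 0, -1, 0, 0, 0.0015, 0, 0, 0, -1, 0, 0, 0.0015, 0, 0, 0, -1, 0, 0, 0.0015, 0, 0, 0, -1, 0, 0, 0, 0, 0, 0, -1],
)

```text
time: 22.4
position: [0.4735, 0.0824, 0.1312]
eef_rot: [2.075, 1.487, -0.852]
wrist_force: [-0.2, 0.1, -1.0]
width: 0.217
gripper_force: 49.2
```

```bash
python3 at.py .4574 .0378 71.4
```

```text
along 139.0 perp -1.6 lat -1.0 F tool [ 0.7 -0.3  0.7] w 0.217 t 22.4
```

Call:
apply_moves(
  rows=[0.001, 0, 0.001, 0, 0, 0, -1, 0, 0, 0.001, 0, 0, 0, -1, 0, 0, 0.001, 0, 0, 0, -1, 0, 0, 0, 0, 0, 0, -1],
)

```text
time: 22.8
position: [0.4743, 0.0832, 0.1293]
eef_rot: [2.075, 1.489, -0.848]
wrist_force: [0.9, 7.3, 9.7]
width: 0.218
gripper_force: 50.8
```

```bash
python3 at.py .4574 .0378 71.4
```

```text
along 138.4 perp -3.6 lat -1.5 F tool [ -1.7  -1.5 -11.9] w 0.218 t 22.8
```

Call:
apply_moves(
  rows=[0, 0, -0.0005, 0, 0, 0, -0.3, 0, 0, 0, 0, 0, 0, -0.1, 0, 0, 0, 0, 0, 0, 0, 0, 0, -0.01, 0, 0, 0, 0, 0, 0, -0.03, 0, 0, 0, 0, 0, 0, -0.04, 0, 0, 0, 0, 0, 0, -0.04, 0, 0, 0, 0, 0, 0, 0, 0, 0, 0, 0],
)

```text
time: 23.6
position: [0.5027, 0.1669, 0.2168]
eef_rot: [2.076, 1.493, -0.839]
wrist_force: [-0.7, 0.5, 0.3]
width: 0.502
gripper_force: 0.0
```

```bash
python3 stand.py
python3 - <<'E'
from h import *
st=(.4574,.0378,71.2)
plan([((.455,.03,.33),down(71.2,0)),(spt(st,.067,.09),down(71.2,45),.03,),(spt(st,.067,0.0),down(71.2,45),.02)],vr=.1)
E
```

```text
stand [0.4573 0.0383] 71.23 sides [0.0821 0.1528 0.0817 0.1518] 1577
now [0.5014 0.1644 0.2153] yawx 71.2 q [-0.93  0.77  0.43  1.55  0.2   1.48 -0.92] t 23.6
8 x [-0.0227, -0.0001, -0.0056, 0.0009, 0.0971, 0.0004]
8 x [-0.0153, 0.0, 0.0197, 0.0, 0.0982, -0.0]
5 x [0.0, 0.0, 0.018, 0.0, -0.0, -0.0]
```

Call:
apply_moves(
  rows=[-0.0227, 0, -0.0056, 0.001, 0.0971, 0, 0.1, -0.0227, 0, -0.0056, 0.001, 0.0971, 0, 0.1, -0.0227, 0, -0.0056, 0.001, 0.0971, 0, 0.1, -0.0227, 0, -0.0056, 0.001, 0.0971, 0, 0.1, -0.0227, 0, -0.0056, 0.001, 0.0971, 0, 0.1, -0.0227, 0, -0.0056, 0.001, 0.0971, 0, 0.1, -0.0227, 0, -0.0056, 0.001, 0.0971, 0, 0.1, -0.0227, 0, -0.0056, 0.001, 0.0971, 0, 0.1],
)

```text
time: 24.45
position: [0.4535, 0.0266, 0.3293]
eef_rot: [-2.553, -1.826, 0.004]
wrist_force: [0.7, -0.0, -0.1]
width: 0.547
gripper_force: 0.0
```

Call:
apply_moves(
  rows=[-0.0153, 0, 0.0197, 0, 0.0982, 0, 0.1, -0.0153, 0, 0.0197, 0, 0.0982, 0, 0.1, -0.0153, 0, 0.0197, 0, 0.0982, 0, 0.1, -0.0153, 0, 0.0197, 0, 0.0982, 0, 0.1, -0.0153, 0, 0.0197, 0, 0.0982, 0, 0.1, -0.0153, 0, 0.0197, 0, 0.0982, 0, 0.1, -0.0153, 0, 0.0197, 0, 0.0982, 0, 0.1, -0.0153, 0, 0.0197, 0, 0.0982, 0, 0.1, 0, 0, 0, 0, 0, 0, 0.1, 0, 0, 0, 0, 0, 0, 0.1],
)

```text
time: 25.45
position: [0.4322, -0.0297, 0.1486]
eef_rot: [-2.092, -1.49, -0.826]
wrist_force: [-0.4, 0.6, 0.5]
width: 0.549
gripper_force: 0.0
```

```bash
python3 - <<'E'
from h import *
st=(.4574,.0378,71.2)
plan([(spt(st,.067,.06),down(71.2,45),.012),(spt(st,.067,0.0),down(71.2,45),.015)])
E
python3 at.py .4574 .0378 71.2
```

```text
now [ 0.4322 -0.0297  0.1486] yawx 70.6 q [ 0.14  0.56  0.4   2.22 -1.19  1.07  1.15] t 25.4
3 x [0.0002, 0.0008, 0.0117, -0.0026, 0.0083, -0.0027]
5 x [0.0, -0.0, 0.012, 0.0, 0.0, 0.0]
along 66.9 perp 95.2 lat 2.1 F tool [ 0.7 -0.6 -0. ] w 0.549 t 25.45
```

Call:
apply_moves(
  rows=[0, 0.0008, 0.0117, -0.0026, 0.0083, -0.0027, 0.1, 0, 0.0008, 0.0117, -0.0026, 0.0083, -0.0027, 0.1, 0, 0.0008, 0.0117, -0.0026, 0.0083, -0.0027, 0.1, 0, 0, 0.012, 0, 0, 0, 0.1, 0, 0, 0.012, 0, 0, 0, 0.1, 0, 0, 0.012, 0, 0, 0, 0.1, 0, 0, 0, 0, 0, 0, 0.1, 0, 0, 0, 0, 0, 0, 0.1],
)

```text
time: 26.25
position: [0.4524, 0.0173, 0.1005]
eef_rot: [-2.071, -1.493, -0.866]
wrist_force: [1.0, -0.1, 0.0]
width: 0.549
gripper_force: 0.0
```

```bash
python3 - <<'E'
from h import *
st=(.4574,.0378,71.2)
plan([(spt(st,.067,0.0),down(71.2,45),.012)])
E
python3 at.py .4574 .0378 71.2
```

```text
now [0.4524 0.0173 0.1005] yawx 71.8 q [ 0.31  0.64  0.07  2.23 -1.3   0.87  1.22] t 26.2
3 x [-0.0006, -0.0007, 0.0084, 0.001, -0.0004, 0.0026]
along 68.9 perp 25.1 lat -1.9 F tool [0.2 1.  0.2] w 0.549 t 26.25
```

Call:
apply_moves(
  rows=[-0.0006, -0.0007, 0.0084, 0, 0, 0.0026, 0.1, -0.0006, -0.0007, 0.0084, 0, 0, 0.0026, 0.1, -0.0006, -0.0007, 0.0084, 0, 0, 0.0026, 0.1, 0, 0, 0, 0, 0, 0, 0.1, 0, 0, 0, 0, 0, 0, 0.1],
)

```text
time: 26.75
position: [0.4552, 0.0329, 0.08]
eef_rot: [-2.077, -1.481, -0.861]
wrist_force: [0.1, -0.1, 0.3]
width: 0.549
gripper_force: 0.0
```

```bash
python3 - <<'E'
from h import *
st=(.4574,.0378,71.2)
plan([(spt(st,.067,0.0),down(71.2,45),.012)])
E
python3 at.py .4574 .0378 71.2
```

```text
now [0.4552 0.0329 0.08  ] yawx 71.0 q [ 0.43  0.69 -0.12  2.22 -1.3   0.74  1.22] t 26.8
1 x [0.0015, 0.0005, -0.0005, 0.0024, -0.001, -0.0027]
along 65.6 perp -0.5 lat 0.5 F tool [ 0.1  0.1 -0.2] w 0.549 t 26.75
```

Call:
apply_moves(
  rows=[0, 0, 0, 0, 0, 0, -0.4, 0, 0, 0, 0, 0, 0, -1, 0, 0, 0, 0, 0, 0, -1, 0, 0, 0, 0, 0, 0, -1, 0, 0, -0.02, 0, 0, 0, -1, 0, 0, -0.02, 0, 0, 0, -1, 0, 0, -0.02, 0, 0, 0, -1, 0, 0, 0, 0, 0, 0, -1],
  squeeze=50,
)

```text
time: 27.55
position: [0.4417, -0.0088, 0.1225]
eef_rot: [-2.08, -1.48, -0.863]
wrist_force: [0.4, 0.1, -1.2]
width: 0.218
gripper_force: 48.7
```

Run:
```python
from h import *
a=plan([((.50,.08,.28),down(85,0),.035),((.47,.16,.30),down(184,0),.035)],vr=.12)
a=plan([(cpt(-.028,.006,.2),down(273.5,0),.04)],a,vr=.12); print(ctrl.observe()['width'])
```

```text
now [ 0.4417 -0.0088  0.1225] yawx 70.9 q [ 0.47  0.59 -0.05  2.22 -1.15  0.85  1.11] t 27.6
7 x [0.0232, 0.006, -0.0144, 0.014, -0.1116, -0.0334]
15 x [0.0061, 0.0023, -0.0013, 0.0, -0.0, -0.1152]
14 x [-0.0109, 0.006, 0.0071, 0.0, 0.0, -0.1116]
0.21763536019699137
```

Call:
apply_moves(
  rows=[0.0232, 0.006, -0.0144, 0.014, -0.1116, -0.0334, -1, 0.0232, 0.006, -0.0144, 0.014, -0.1116, -0.0334, -1, 0.0232, 0.006, -0.0144, 0.014, -0.1116, -0.0334, -1, 0.0232, 0.006, -0.0144, 0.014, -0.1116, -0.0334, -1, 0.0232, 0.006, -0.0144, 0.014, -0.1116, -0.0334, -1, 0.0232, 0.006, -0.0144, 0.014, -0.1116, -0.0334, -1, 0.0232, 0.006, -0.0144, 0.014, -0.1116, -0.0334, -1, 0, 0, 0, 0, 0, 0, -1],
)

```text
time: 28.35
position: [0.5006, 0.0899, 0.28]
eef_rot: [-2.293, -2.135, -0.017]
wrist_force: [-0.3, 0.7, -1.4]
width: 0.209
gripper_force: 48.8
```

Call:
apply_moves(
  rows=[0.0061, 0.0023, -0.0013, 0, 0, -0.115, -1, 0.0061, 0.0023, -0.0013, 0, 0, -0.115, -1, 0.0061, 0.0023, -0.0013, 0, 0, -0.115, -1, 0.0061, 0.0023, -0.0013, 0, 0, -0.115, -1, 0.0061, 0.0023, -0.0013, 0, 0, -0.115, -1, 0.0061, 0.0023, -0.0013, 0, 0, -0.115, -1, 0.0061, 0.0023, -0.0013, 0, 0, -0.115, -1, 0.0061, 0.0023, -0.0013, 0, 0, -0.115, -1, 0.0061, 0.0023, -0.0013, 0, 0, -0.115, -1, 0.0061, 0.0023, -0.0013, 0, 0, -0.115, -1],
)

```text
time: 29.35
position: [0.4934, 0.1429, 0.2906]
eef_rot: [-0.777, -3.037, -0.018]
wrist_force: [0.1, 0.1, -0.3]
width: 0.217
gripper_force: 48.9
```

Run:
```python
from h import *
a=plan([((.48,.20,.28),down(210,0),.04)],vr=.12)
a=plan([(cpt(-.084,.006,.2),down(274,0),.04)],a,vr=.12); print(ctrl.observe()['width'])
```

```text
now [0.4934 0.1429 0.2906] yawx 151.3 q [-0.31  0.26 -0.06  1.85  0.    1.03  0.7 ] t 29.4
9 x [0.0018, 0.0065, 0.0012, 0.0015, -0.0004, -0.1138]
10 x [-0.0084, 0.0081, 0.008, 0.0, -0.0001, -0.1117]
0.2165867917499238
```

Call:
apply_moves(
  rows=[0.0018, 0.0065, 0.0012, 0.0015, 0, -0.1138, -1, 0.0018, 0.0065, 0.0012, 0.0015, 0, -0.1138, -1, 0.0018, 0.0065, 0.0012, 0.0015, 0, -0.1138, -1, 0.0018, 0.0065, 0.0012, 0.0015, 0, -0.1138, -1, 0.0018, 0.0065, 0.0012, 0.0015, 0, -0.1138, -1, 0.0018, 0.0065, 0.0012, 0.0015, 0, -0.1138, -1, 0.0018, 0.0065, 0.0012, 0.0015, 0, -0.1138, -1, 0.0018, 0.0065, 0.0012, 0.0015, 0, -0.1138, -1, 0.0018, 0.0065, 0.0012, 0.0015, 0, -0.1138, -1],
)

```text
time: 30.25
position: [0.4806, 0.1995, 0.2801]
eef_rot: [0.812, -3.031, -0.001]
wrist_force: [0.4, -0.0, -0.7]
width: 0.219
gripper_force: 48.9
```

Call:
apply_moves(
  rows=[-0.0084, 0.0081, 0.008, 0, 0, -0.1117, -1, -0.0084, 0.0081, 0.008, 0, 0, -0.1117, -1, -0.0084, 0.0081, 0.008, 0, 0, -0.1117, -1, -0.0084, 0.0081, 0.008, 0, 0, -0.1117, -1, -0.0084, 0.0081, 0.008, 0, 0, -0.1117, -1, -0.0084, 0.0081, 0.008, 0, 0, -0.1117, -1, -0.0084, 0.0081, 0.008, 0, 0, -0.1117, -1, -0.0084, 0.0081, 0.008, 0, 0, -0.1117, -1, 0, 0, 0, 0, 0, 0, -1, 0, 0, 0, 0, 0, 0, -1],
)

```text
time: 31.25
position: [0.4717, 0.2882, 0.2167]
eef_rot: [2.032, -2.391, -0.001]
wrist_force: [0.4, 0.8, -1.5]
width: 0.214
gripper_force: 48.9
```

Run:
```python
from h import *
a=plan([(cpt(-.084,.006,.2),down(274,0),.03)],vr=.08);plan([(cpt(-.084,.006,.07),down(274,0),.03)],a); print(ctrl.observe()['width'])
```

```text
now [0.4717 0.2882 0.2167] yawx -99.3 q [-0.29  0.45 -0.43  1.81  0.23  0.94  2.15] t 31.2
3 x [-0.0061, 0.0057, 0.0056, 0.0011, -0.0006, -0.0773]
5 x [0.0, -0.0, 0.026, -0.0, -0.0, 0.0]
0.21436301687590617
```

Plenty of joint room.

Call:
apply_moves(
  rows=[-0.0061, 0.0057, 0.0056, 0.001, -0.0006, -0.0773, -1, -0.0061, 0.0057, 0.0056, 0.001, -0.0006, -0.0773, -1, -0.0061, 0.0057, 0.0056, 0.001, -0.0006, -0.0773, -1, 0, 0, 0.02, 0, 0, 0, -1, 0, 0, 0.02, 0, 0, 0, -1, 0, 0, 0.02, 0, 0, 0, -1, 0, 0, 0.02, 0, 0, 0, -1, 0, 0, 0.02, 0, 0, 0, -1, 0, 0, 0, 0, 0, 0, -1, 0, 0, 0, 0, 0, 0, -1],
)

```text
time: 32.25
position: [0.4575, 0.3076, 0.101]
eef_rot: [-2.297, 2.142, -0.002]
wrist_force: [0.1, -0.2, -0.0]
width: 0.217
gripper_force: 48.9
```

Run:
```python
from h import *
a=plan([(cpt(-.084,.006,.06),down(274,0),.012),(cpt(-.084,.006,.036),down(274,0),.006)]); print(ctrl.observe()['width'])
d=ctrl.get_image('scene')['frame']
cv2.imwrite('pics/case3.png',cv2.resize(d[95:215,270:390],None,fx=4,fy=4,interpolation=cv2.INTER_CUBIC))
```

```text
now [0.4575 0.3076 0.101 ] yawx -86.0 q [-0.35  0.62 -0.42  1.88  0.37  0.71  2.22] t 32.2
4 x [-0.0, 0.0003, 0.0102, -0.0005, -0.0001, 0.0]
5 x [-0.0, 0.0, 0.0048, 0.0, 0.0, 0.0]
0.2173428080365511
```

View pics/case3.png

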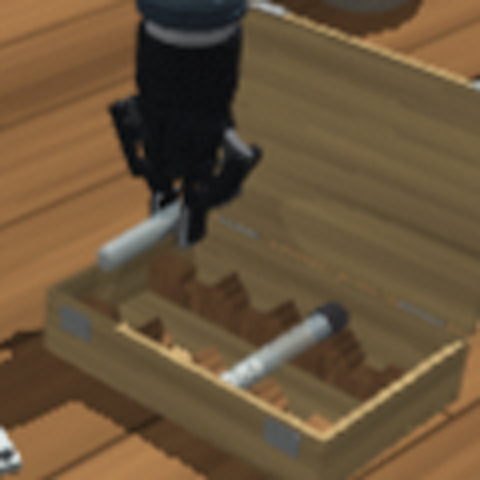

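Call:
apply_moves(
  rows=[0, 0, 0.0102, 0, 0, 0, -1, 0, 0, 0.0102, 0, 0, 0, -1, 0, 0, 0.0102, 0, 0, 0, -1, 0, 0, 0.0102, 0, 0, 0, -1, 0, 0, 0.006, 0, 0, 0, -1, 0, 0, 0.006, 0, 0, 0, -1, 0, 0, 0.006, 0, 0, 0, -1, 0, 0, 0.005, 0, 0, 0, -1, 0, 0, 0.002, 0, 0, 0, -1, 0, 0, 0, 0, 0, 0, -1],
)

```text
time: 33.3
position: [0.4572, 0.308, 0.0346]
eef_rot: [-2.299, 2.139, -0.002]
wrist_force: [-0.0, 0.4, -1.4]
width: 0.217
gripper_force: 48.9
```

Run:
```python
from h import *
a=plan([(cpt(-.084,.006,.034),down(274,0),.012)]); o=ctrl.observe();print(o['width'],o['wrist_force'],o['moment'])
```

```text
now [0.4572 0.308  0.0346] yawx -85.9 q [-0.4   0.73 -0.36  1.9   0.44  0.59  2.17] t 33.3
1 x [0.0003, 0.0009, 0.0006, -0.0018, -0.0001, 0.0021]
0.21661265069767138 [-0.0022477   0.39504495 -1.38077336] [ 0.05198341 -0.03254951 -0.01598632]
```

Call:
apply_moves(
  rows=[0, 0, 0.001, 0, 0, 0, -1, 0, 0, 0, 0, 0, 0, -0.4, 0, 0, 0, 0, 0, 0, -0.25, 0, 0, 0, 0, 0, 0, -0.25, 0, 0, -0.02, 0, 0, 0, -0.25, 0, 0, -0.03, 0, 0, 0, -0.25, 0, 0, -0.045, 0, 0, 0, -0.25, 0, 0, -0.045, 0, 0, 0, 0, 0, 0, -0.045, 0, 0, 0, 0, 0, 0, -0.045, 0, 0, 0, 0],
)

```text
time: 34.3
position: [0.4565, 0.3077, 0.2658]
eef_rot: [-2.299, 2.139, -0.002]
wrist_force: [1.0, 0.3, 0.4]
width: 0.502
gripper_force: 0.0
```

Call:
apply_moves(
  rows=[0, 0, -0.045, 0, 0, 0, 0, 0, 0, -0.02, 0, 0, 0, 0, 0, 0, 0, 0, 0, 0, 0, 0, 0, 0, 0, 0, 0, 0],
)

```text
time: 34.7
position: [0.4565, 0.3077, 0.3286]
eef_rot: [-2.299, 2.14, -0.003]
wrist_force: [-0.5, -0.3, -0.9]
width: 0.504
gripper_force: 0.0
```

Run:
```python
from h import *
from stand import find; find()
Ta=(.5057,-.3042)
a=plan([((.53,.14,.34),down(173,0),.04)],vr=.14)
a=plan([((*Ta,.25),down(72),.04)],a); print(ctrl.observe()['width'])
d=ctrl.get_image('scene')['frame']
cv2.imwrite('pics/case4.png',np.hstack([cv2.resize(d[115:215,275:395],None,fx=3.3,fy=4,interpolation=cv2.INTER_CUBIC),cv2.resize(d[205:305,80:180],None,fx=4,fy=4,interpolation=cv2.INTER_CUBIC)]))
```

```text
stand [0.4573 0.0383] 71.23 sides [0.0821 0.1528 0.0817 0.1518] 1579
now [0.4562 0.3074 0.3277] yawx -85.9 q [-0.26  0.34 -0.53  1.69  0.19  1.16  2.38] t 34.8
13 x [0.0064, -0.0147, -0.0009, -0.0001, -0.0, 0.1357]
13 x [-0.0302, -0.0249, 0.0069, -0.0, 0.0, 0.1356]
0.5005238944159692
```

View pics/case4.png

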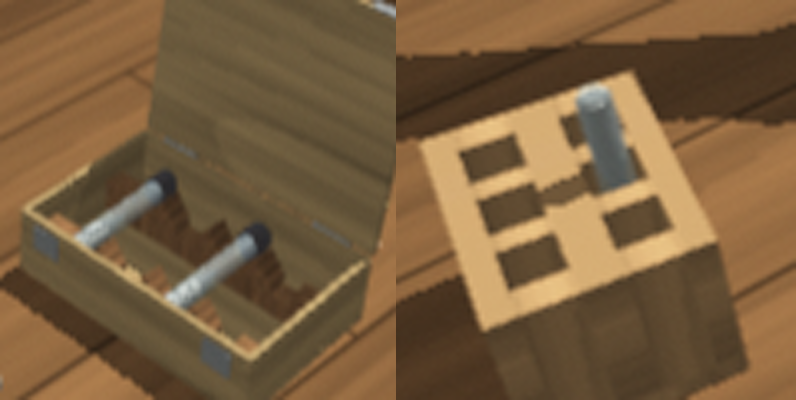

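Call:
apply_moves(
  rows=[0.0064, -0.0147, -0.0009, 0, 0, 0.1357, 0, 0.0064, -0.0147, -0.0009, 0, 0, 0.1357, 0, 0.0064, -0.0147, -0.0009, 0, 0, 0.1357, 0, 0.0064, -0.0147, -0.0009, 0, 0, 0.1357, 0, 0.0064, -0.0147, -0.0009, 0, 0, 0.1357, 0, 0.0064, -0.0147, -0.0009, 0, 0, 0.1357, 0, 0.0064, -0.0147, -0.0009, 0, 0, 0.1357, 0, 0.0064, -0.0147, -0.0009, 0, 0, 0.1357, 0, 0.0064, -0.0147, -0.0009, 0, 0, 0.1357, 0, 0.0064, -0.0147, -0.0009, 0, 0, 0.1357, 0],
)

```text
time: 35.8
position: [0.5426, 0.1863, 0.3361]
eef_rot: [0.438, -3.11, 0.002]
wrist_force: [0.3, 1.3, 0.0]
width: 0.502
gripper_force: 0.0
```

Call:
apply_moves(
  rows=[0.0064, -0.0147, -0.0009, 0, 0, 0.1357, 0, 0.0064, -0.0147, -0.0009, 0, 0, 0.1357, 0, 0.0064, -0.0147, -0.0009, 0, 0, 0.1357, 0, -0.0302, -0.0249, 0.0069, 0, 0, 0.1356, 0, -0.0302, -0.0249, 0.0069, 0, 0, 0.1356, 0, -0.0302, -0.0249, 0.0069, 0, 0, 0.1356, 0, -0.0302, -0.0249, 0.0069, 0, 0, 0.1356, 0, -0.0302, -0.0249, 0.0069, 0, 0, 0.1356, 0, -0.0302, -0.0249, 0.0069, 0, 0, 0.1356, 0, -0.0302, -0.0249, 0.0069, 0, 0, 0.1356, 0],
)

```text
time: 36.8
position: [0.6217, -0.108, 0.2903]
eef_rot: [-1.609, -2.697, 0.001]
wrist_force: [0.2, -0.2, -0.9]
width: 0.504
gripper_force: 0.0
```

Call:
apply_moves(
  rows=[-0.0302, -0.0249, 0.0069, 0, 0, 0.1356, 0, -0.0302, -0.0249, 0.0069, 0, 0, 0.1356, 0, -0.0302, -0.0249, 0.0069, 0, 0, 0.1356, 0, 0, 0, 0, 0, 0, 0, 0, 0, 0, 0, 0, 0, 0, 0, 0, 0, 0, 0, 0, 0, 0],
)

```text
time: 37.4
position: [0.5851, -0.2156, 0.2709]
eef_rot: [-2.112, -2.325, -0.002]
wrist_force: [-0.3, -0.0, -0.4]
width: 0.499
gripper_force: 0.0
```

Run:
```python
from h import *
Ta=(.5057,-.3042)
plan([((*Ta,.24),down(72),.05),((*Ta,.149),down(72),.023)]);print(ctrl.observe()['qvel'].round(3))
```

```text
now [ 0.5851 -0.2156  0.2709] yawx 95.5 q [ 0.11  0.48  0.25  1.6  -0.13  1.08  0.48] t 37.4
3 x [-0.0308, -0.0254, 0.0103, 0.0002, -0.0004, 0.1367]
4 x [0.0, -0.0, 0.0227, 0.0, -0.0, -0.0]
[-0.008 -0.005 -0.008 -0.009  0.003  0.002 -0.002]
```

Call:
apply_moves(
  rows=[-0.0308, -0.0254, 0.0103, 0, 0, 0.1367, 0, -0.0308, -0.0254, 0.0103, 0, 0, 0.1367, 0, -0.0308, -0.0254, 0.0103, 0, 0, 0.1367, 0, 0, 0, 0, 0, 0, 0, 0, 0, 0, 0, 0, 0, 0, 0],
)

```text
time: 37.9
position: [0.5055, -0.3049, 0.2404]
eef_rot: [2.542, 1.845, 0.003]
wrist_force: [0.2, 0.7, -0.3]
width: 0.501
gripper_force: 0.0
```

Run:
```python
from h import *
Ta=(.5057,-.3042)
plan([((*Ta,.24),down(72),.05),((*Ta,.149),down(72),.023)])
```

```text
now [ 0.5055 -0.3049  0.2404] yawx 71.9 q [ 0.2   0.46  0.36  1.73 -0.19  0.98  0.31] t 37.9
1 x [0.0007, -0.0, 0.0004, 0.0014, -0.0012, -0.001]
4 x [0.0, -0.0, 0.0228, -0.0, -0.0, -0.0]
```

Call:
apply_moves(
  rows=[0, 0, 0.0228, 0, 0, 0, 0, 0, 0, 0.0228, 0, 0, 0, 0, 0, 0, 0.0228, 0, 0, 0, 0, 0, 0, 0.0228, 0, 0, 0, 0, 0, 0, 0, 0, 0, 0, -0.6, 0, 0, 0, 0, 0, 0, -1, 0, 0, 0, 0, 0, 0, -1, 0, 0, 0, 0, 0, 0, -1, 0, 0, 0, 0, 0, 0, -1],
  squeeze=50,
)

```text
time: 38.8
position: [0.506, -0.3059, 0.1504]
eef_rot: [2.542, 1.842, 0.004]
wrist_force: [-0.9, 0.7, -0.3]
width: 0.214
gripper_force: 48.7
```

Call:
apply_moves(
  rows=[0, 0, -0.045, 0, 0, 0, -1, 0, 0, -0.045, 0, 0, 0, -1, 0, 0, -0.045, 0, 0, 0, -1, 0, 0, -0.045, 0, 0, 0, -1, 0, 0, 0, 0, 0, 0, -1, 0, 0, 0, 0, 0, 0, -1],
)

```text
time: 39.4
position: [0.5054, -0.3059, 0.3307]
eef_rot: [2.541, 1.841, 0.005]
wrist_force: [-0.1, 0.3, -1.2]
width: 0.217
gripper_force: 49.4
```

```bash
python3 stand.py
python3 - <<'E'
from h import *
st=(.4574,.038,71.2)
plan([((.47,-.12,.34),down(71.2,-20)),(spt(st,.144,.06),down(71.2,-45))])
print(ctrl.observe()['width'])
E
```

```text
stand [0.4571 0.0379] 71.23 sides [0.0821 0.1537 0.0817 0.1527] 1583
now [ 0.5048 -0.3054  0.3291] yawx 71.9 q [ 0.18  0.37  0.39  1.63 -0.15  1.17  0.28] t 39.5
5 x [0.0325, -0.0183, -0.0068, 0.0007, -0.07, 0.0022]
6 x [0.0359, -0.0105, 0.0104, -0.0, -0.0727, 0.0]
0.21655448652462952
```

Call:
apply_moves(
  rows=[0.0325, -0.0183, -0.0068, 0.0007, -0.07, 0.0022, -1, 0.0325, -0.0183, -0.0068, 0.0007, -0.07, 0.0022, -1, 0.0325, -0.0183, -0.0068, 0.0007, -0.07, 0.0022, -1, 0.0325, -0.0183, -0.0068, 0.0007, -0.07, 0.0022, -1, 0.0325, -0.0183, -0.0068, 0.0007, -0.07, 0.0022, -1, 0, 0, 0, 0, 0, 0, -1],
)

```text
time: 40.05
position: [0.47, -0.1123, 0.3376]
eef_rot: [2.355, 1.711, -0.421]
wrist_force: [0.1, 1.0, -0.6]
width: 0.218
gripper_force: 49.4
```

Call:
apply_moves(
  rows=[0.0359, -0.0105, 0.0104, 0, -0.0727, 0, -1, 0.0359, -0.0105, 0.0104, 0, -0.0727, 0, -1, 0.0359, -0.0105, 0.0104, 0, -0.0727, 0, -1, 0.0359, -0.0105, 0.0104, 0, -0.0727, 0, -1, 0.0359, -0.0105, 0.0104, 0, -0.0727, 0, -1, 0.0359, -0.0105, 0.0104, 0, -0.0727, 0, -1, 0, 0, 0, 0, 0, 0, -1, 0, 0, 0, 0, 0, 0, -1],
)

```text
time: 40.85
position: [0.4589, 0.0442, 0.1768]
eef_rot: [2.071, 1.487, -0.866]
wrist_force: [0.6, -1.7, -0.8]
width: 0.222
gripper_force: 49.4
```

```bash
python3 at.py .4574 .038 71.2
python3 - <<'E'
from h import *
st=(.4574,.038,71.2)
plan([(spt(st,.143,.06),down(71.2,-45)),(spt(st,.143,-.001),down(71.2,-45),.012)])
E
```

```text
along 142.2 perp 59.7 lat 0.6 F tool [-0.4  1.1  1.6] w 0.222 t 40.85
now [0.4589 0.0442 0.1768] yawx 71.5 q [-0.7   0.67  0.23  1.82  0.39  1.3  -1.03] t 40.9
1 x [-0.0003, 0.0006, -0.0008, -0.0016, 0.0041, 0.0034]
6 x [0.0102, -0.0, 0.0, 0.0, 0.0, 0.0]
```

Call:
apply_moves(
  rows=[0.012, 0.0006, 0, -0.0016, 0.0041, 0.0034, -1, 0.012, 0, 0, 0, 0, 0, -1, 0.012, 0, 0, 0, 0, 0, -1, 0.012, 0, 0, 0, 0, 0, -1, 0.008, 0, 0, 0, 0, 0, -1, 0.004, 0, 0, 0, 0, 0, -1, 0.002, 0, 0, 0, 0, 0, -1, 0, 0, 0, 0, 0, 0, -1, 0, 0, 0, 0, 0, 0, -1],
)

```text
time: 41.75
position: [0.474, 0.0849, 0.1354]
eef_rot: [2.078, 1.481, -0.856]
wrist_force: [-3.7, -3.4, 1.3]
width: 0.216
gripper_force: 49.5
```

Call:
apply_moves(
  rows=[0.001, 0, 0.001, 0, 0, 0, -1, 0, 0, 0.001, 0, 0, 0, -1, 0, 0, 0.001, 0, 0, 0, -1, 0, 0, 0, 0, 0, 0, -1, 0, 0, 0, 0, 0, 0, -1],
)

```text
time: 42.25
position: [0.4732, 0.0843, 0.1332]
eef_rot: [2.079, 1.481, -0.857]
wrist_force: [-6.7, -0.5, 8.6]
width: 0.217
gripper_force: 50.2
```

```bash
python3 at.py .4574 .038 71.2
```

```text
along 141.5 perp -1.2 lat -0.0 F tool [-8.  -6.2 -4.2] w 0.217 t 42.25
```

Call:
apply_moves(
  rows=[-0.0012, -0.001, 0.001, 0, 0, 0, -1, 0, 0, 0.001, 0, 0, 0, -1, 0, 0, 0.001, 0, 0, 0, -1, 0, 0, 0, 0, 0, 0, -1, 0, 0, 0, 0, 0, 0, -1],
)

```text
time: 42.75
position: [0.4721, 0.0824, 0.1312]
eef_rot: [2.079, 1.483, -0.854]
wrist_force: [-5.0, 1.9, 4.5]
width: 0.219
gripper_force: 49.9
```

```bash
python3 at.py .4574 .038 71.2
```

```text
along 138.5 perp -1.1 lat 0.3 F tool [-3.1 -5.3 -3.3] w 0.219 t 42.75
```

Call:
apply_moves(
  rows=[0, -0.001, 0.001, 0, 0, 0, -1, 0, 0, 0.001, 0, 0, 0, -1, 0, 0, 0, 0, 0, 0, -1, 0, 0, 0, 0, 0, 0, -1],
)

```text
time: 43.15
position: [0.4715, 0.0819, 0.1302]
eef_rot: [2.079, 1.484, -0.851]
wrist_force: [-3.0, 3.5, 8.8]
width: 0.218
gripper_force: 50.6
```

```bash
python3 at.py .4574 .038 71.2
```

```text
along 137.4 perp -1.4 lat 0.8 F tool [-4.5 -3.9 -7.9] w 0.218 t 43.15
```

Call:
apply_moves(
  rows=[0, 0, 0, 0, 0, 0, -0.3, 0, 0, 0, 0, 0, 0, -0.1, 0, 0, 0, 0, 0, 0, 0, 0, 0, -0.01, 0, 0, 0, 0, 0, 0, -0.03, 0, 0, 0, 0, 0, 0, -0.04, 0, 0, 0, 0, 0, 0, -0.04, 0, 0, 0, 0, 0, 0, 0, 0, 0, 0, 0],
)

```text
time: 43.95
position: [0.5008, 0.1667, 0.2176]
eef_rot: [2.08, 1.489, -0.839]
wrist_force: [0.4, -0.4, 0.1]
width: 0.503
gripper_force: 0.0
```

```bash
python3 stand.py
python3 - <<'E'
from h import *
st=(.4574,.038,71.2)
plan([((.455,.03,.33),down(71.2,0)),(spt(st,.067,.09),down(71.2,45),.03,)],vr=.1)
d=ctrl.get_image('scene')['frame']
cv2.imwrite('pics/rel3.png',cv2.resize(d[130:250,190:300],None,fx=4,fy=4,interpolation=cv2.INTER_CUBIC))
E
```

```text
stand [0.4573 0.0383] 71.23 sides [0.0821 0.1528 0.0817 0.1518] 1547
now [0.4996 0.1641 0.216 ] yawx 70.9 q [-0.78  0.74  0.2   1.54  0.32  1.52 -1.04] t 44.0
8 x [-0.0226, 0.0002, -0.0056, 0.0008, 0.0971, -0.0001]
8 x [-0.0152, -0.0001, 0.0198, 0.0, 0.0981, -0.0]
```

View pics/rel3.png

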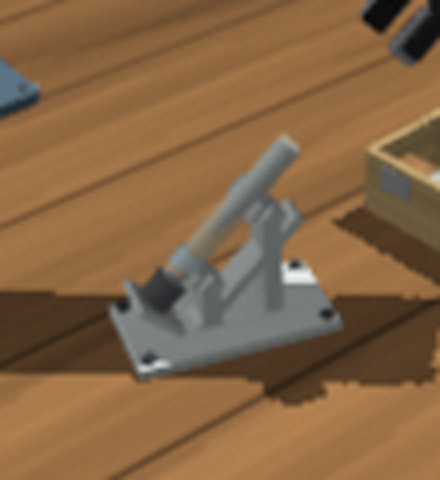

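Call:
apply_moves(
  rows=[-0.0226, 0, -0.0056, 0.001, 0.0971, 0, 0.1, -0.0226, 0, -0.0056, 0.001, 0.0971, 0, 0.1, -0.0226, 0, -0.0056, 0.001, 0.0971, 0, 0.1, -0.0226, 0, -0.0056, 0.001, 0.0971, 0, 0.1, -0.0226, 0, -0.0056, 0.001, 0.0971, 0, 0.1, -0.0226, 0, -0.0056, 0.001, 0.0971, 0, 0.1, -0.0226, 0, -0.0056, 0.001, 0.0971, 0, 0.1, -0.0226, 0, -0.0056, 0.001, 0.0971, 0, 0.1],
)

```text
time: 44.85
position: [0.4512, 0.0267, 0.3295]
eef_rot: [-2.558, -1.821, 0.004]
wrist_force: [0.8, -0.1, -0.6]
width: 0.555
gripper_force: 0.0
```

Call:
apply_moves(
  rows=[-0.0152, 0, 0.0198, 0, 0.0981, 0, 0.1, -0.0152, 0, 0.0198, 0, 0.0981, 0, 0.1, -0.0152, 0, 0.0198, 0, 0.0981, 0, 0.1, -0.0152, 0, 0.0198, 0, 0.0981, 0, 0.1, -0.0152, 0, 0.0198, 0, 0.0981, 0, 0.1, -0.0152, 0, 0.0198, 0, 0.0981, 0, 0.1, -0.0152, 0, 0.0198, 0, 0.0981, 0, 0.1, -0.0152, 0, 0.0198, 0, 0.0981, 0, 0.1, 0, 0, 0, 0, 0, 0, 0.1, 0, 0, 0, 0, 0, 0, 0.1],
)

```text
time: 45.85
position: [0.4304, -0.0286, 0.1471]
eef_rot: [-2.092, -1.484, -0.834]
wrist_force: [1.5, -0.2, 0.3]
width: 0.551
gripper_force: 0.0
```

```bash
python3 - <<'E'
from h import *
st=(.4574,.038,71.2)
print([proj('scene',spt(st,a)).round(1) for a in(.15,.155)],'seen 261.9 165.9')
plan([(spt(st,.067,.06),down(71.2,45),.012),(spt(st,.067,0.025),down(71.2,45),.015)])
E
python3 at.py .4574 .038 71.2
```

```text
[array([[262.4, 165.3]]), array([[263.6, 163.9]])] seen 261.9 165.9
now [ 0.4304 -0.0286  0.1471] yawx 70.4 q [ 0.31  0.53  0.2   2.22 -1.13  0.98  1.1 ] t 45.9
3 x [0.0005, 0.0014, 0.0113, -0.0012, 0.0066, -0.0034]
3 x [-0.0, 0.0, 0.0117, 0.0, -0.0, -0.0]
along 66.0 perp 94.0 lat 4.1 F tool [ 0.4  1.5 -0. ] w 0.551 t 45.85
```

Seated at the stop. Continue as before.

Call:
apply_moves(
  rows=[0.0005, 0.0014, 0.0113, -0.0012, 0.0066, -0.0034, 0.1, 0.0005, 0.0014, 0.0113, -0.0012, 0.0066, -0.0034, 0.1, 0.0005, 0.0014, 0.0113, -0.0012, 0.0066, -0.0034, 0.1, 0, 0, 0.0117, 0, 0, 0, 0.1, 0, 0, 0.0117, 0, 0, 0, 0.1, 0, 0, 0.0117, 0, 0, 0, 0.1, 0, 0, 0, 0, 0, 0, 0.1, 0, 0, 0, 0, 0, 0, 0.1],
)

```text
time: 46.65
position: [0.4515, 0.0175, 0.0997]
eef_rot: [-2.071, -1.489, -0.864]
wrist_force: [-0.2, -0.3, 0.4]
width: 0.552
gripper_force: 0.0
```

```bash
python3 - <<'E'
from h import *
st=(.4574,.038,71.2)
plan([(spt(st,.067,0),down(71.2,45),.009)])
E
python3 at.py .4574 .038 71.2
```

```text
now [0.4515 0.0175 0.0997] yawx 71.6 q [ 0.34  0.64  0.04  2.22 -1.28  0.85  1.21] t 46.6
3 x [-0.0004, -0.0003, 0.0082, 0.0004, -0.0007, 0.0015]
along 68.1 perp 24.7 lat -1.0 F tool [ 0.1 -0.  -0.6] w 0.552 t 46.65
```

Call:
apply_moves(
  rows=[-0.0002, -0.0003, 0.0082, 0, 0, 0.0015, 0.1, -0.0002, -0.0003, 0.0082, 0, 0, 0.0015, 0.1, -0.0002, -0.0003, 0.0082, 0, 0, 0.0015, 0.1, 0, 0, 0, 0, 0, 0, 0.1, 0, 0, 0, 0, 0, 0, -0.4, 0, 0, 0, 0, 0, 0, -1, 0, 0, 0, 0, 0, 0, -1, 0, 0, 0, 0, 0, 0, -1, 0, 0, 0, 0, 0, 0, -1],
  squeeze=50,
)

```text
time: 47.55
position: [0.4551, 0.0335, 0.0819]
eef_rot: [-2.074, -1.484, -0.861]
wrist_force: [-6.1, -1.9, 5.1]
width: 0.216
gripper_force: 48.8
```

```bash
python3 at.py .4574 .038 71.2
```

```text
along 67.1 perp 0.7 lat 0.8 F tool [ 0.9 -5.1 -6.3] w 0.216 t 47.55
```

Call:
apply_moves(
  rows=[0, 0, -0.02, 0, 0, 0, -1, 0, 0, -0.02, 0, 0, 0, -1, 0, 0, -0.02, 0, 0, 0, -1, 0, 0, 0, 0, 0, 0, -1],
)

```text
time: 47.95
position: [0.4434, -0.0091, 0.1252]
eef_rot: [-2.079, -1.485, -0.865]
wrist_force: [0.4, 0.0, -1.3]
width: 0.219
gripper_force: 48.9
```

Run:
```python
from h import *
a=plan([((.50,.08,.28),down(85,0),.035),((.485,.2,.28),down(212,0),.035)],vr=.12);print(ctrl.observe()['width'])
```

```text
now [ 0.4434 -0.0091  0.1252] yawx 71.2 q [ 0.47  0.58 -0.05  2.21 -1.15  0.85  1.11] t 48.0
7 x [0.023, 0.0058, -0.014, 0.0144, -0.1115, -0.033]
19 x [0.0053, 0.0058, 0.0, 0.0, 0.0, -0.1167]
0.21899002086237296
```

Call:
apply_moves(
  rows=[0.023, 0.0058, -0.014, 0.0144, -0.1115, -0.033, -1, 0.023, 0.0058, -0.014, 0.0144, -0.1115, -0.033, -1, 0.023, 0.0058, -0.014, 0.0144, -0.1115, -0.033, -1, 0.023, 0.0058, -0.014, 0.0144, -0.1115, -0.033, -1, 0.023, 0.0058, -0.014, 0.0144, -0.1115, -0.033, -1, 0.023, 0.0058, -0.014, 0.0144, -0.1115, -0.033, -1, 0.023, 0.0058, -0.014, 0.0144, -0.1115, -0.033, -1, 0.0053, 0.0058, 0, 0, 0, -0.1167, -1, 0.0053, 0.0058, 0, 0, 0, -0.1167, -1, 0.0053, 0.0058, 0, 0, 0, -0.1167, -1],
)

```text
time: 48.95
position: [0.515, 0.0997, 0.2773]
eef_rot: [-1.893, -2.495, -0.012]
wrist_force: [0.5, -0.5, -0.5]
width: 0.214
gripper_force: 49.0
```

Call:
apply_moves(
  rows=[0.0053, 0.0058, 0, 0, 0, -0.1167, -1, 0.0053, 0.0058, 0, 0, 0, -0.1167, -1, 0.0053, 0.0058, 0, 0, 0, -0.1167, -1, 0.0053, 0.0058, 0, 0, 0, -0.1167, -1, 0.0053, 0.0058, 0, 0, 0, -0.1167, -1, 0.0053, 0.0058, 0, 0, 0, -0.1167, -1, 0.0053, 0.0058, 0, 0, 0, -0.1167, -1, 0.0053, 0.0058, 0, 0, 0, -0.1167, -1, 0.0053, 0.0058, 0, 0, 0, -0.1167, -1, 0.0053, 0.0058, 0, 0, 0, -0.1167, -1],
)

```text
time: 49.95
position: [0.5175, 0.1732, 0.2779]
eef_rot: [-0.207, -3.13, -0.018]
wrist_force: [0.6, -0.4, -1.1]
width: 0.218
gripper_force: 49.0
```

Call:
apply_moves(
  rows=[0.0053, 0.0058, 0, 0, 0, -0.1167, -1, 0.0053, 0.0058, 0, 0, 0, -0.1167, -1, 0.0053, 0.0058, 0, 0, 0, -0.1167, -1, 0.0053, 0.0058, 0, 0, 0, -0.1167, -1, 0.0053, 0.0058, 0, 0, 0, -0.1167, -1, 0.0053, 0.0058, 0, 0, 0, -0.1167, -1, 0, 0, 0, 0, 0, 0, -1, 0, 0, 0, 0, 0, 0, -1],
)

```text
time: 50.75
position: [0.4821, 0.201, 0.2788]
eef_rot: [-0.867, 3.019, 0.018]
wrist_force: [-1.0, -0.0, -1.3]
width: 0.216
gripper_force: 48.9
```

Run:
```python
from h import *
a=plan([(cpt(-.028,.005,.2),down(274,0),.03)],vr=.11);plan([(cpt(-.028,.005,.1),down(274,0),.025)],a); print(ctrl.observe()['width'])
```

```text
now [0.4821 0.201  0.2788] yawx -148.0 q [-0.23  0.3  -0.29  1.83  0.09  1.02  1.57] t 50.8
10 x [-0.0115, 0.003, 0.0079, 0.0008, 0.0009, -0.1081]
5 x [0.0, -0.0, 0.0201, 0.0, 0.0, -0.0001]
0.21583840691537046
```

Call:
apply_moves(
  rows=[-0.0115, 0.003, 0.0079, 0.0008, 0.0009, -0.1081, -1, -0.0115, 0.003, 0.0079, 0.0008, 0.0009, -0.1081, -1, -0.0115, 0.003, 0.0079, 0.0008, 0.0009, -0.1081, -1, -0.0115, 0.003, 0.0079, 0.0008, 0.0009, -0.1081, -1, -0.0115, 0.003, 0.0079, 0.0008, 0.0009, -0.1081, -1, -0.0115, 0.003, 0.0079, 0.0008, 0.0009, -0.1081, -1, -0.0115, 0.003, 0.0079, 0.0008, 0.0009, -0.1081, -1, -0.0115, 0.003, 0.0079, 0.0008, 0.0009, -0.1081, -1, -0.0115, 0.003, 0.0079, 0.0008, 0.0009, -0.1081, -1, -0.0115, 0.003, 0.0079, 0.0008, 0.0009, -0.1081, -1],
)

```text
time: 51.75
position: [0.5126, 0.3105, 0.1999]
eef_rot: [-2.3, 2.14, -0.001]
wrist_force: [0.2, 0.6, 0.5]
width: 0.214
gripper_force: 48.9
```

Call:
apply_moves(
  rows=[0, 0, 0.02, 0, 0, 0, -1, 0, 0, 0.02, 0, 0, 0, -1, 0, 0, 0.02, 0, 0, 0, -1, 0, 0, 0.02, 0, 0, 0, -1, 0, 0, 0, 0, 0, 0, -1, 0, 0, 0, 0, 0, 0, -1],
)

```text
time: 52.35
position: [0.5125, 0.3102, 0.1207]
eef_rot: [2.298, -2.142, 0.001]
wrist_force: [0.3, 0.8, -0.4]
width: 0.22
gripper_force: 49.0
```

Run:
```python
from h import *
a=plan([(cpt(-.028,.005,.1),down(274,0),.03)],vr=.11);plan([(cpt(-.028,.005,.0335),down(274,0),.01)],a); print(ctrl.observe()['width'])
```

```text
now [0.5125 0.3102 0.1207] yawx -86.0 q [-0.3   0.66 -0.45  1.75  0.37  0.82  2.29] t 52.4
1 x [-0.0004, 0.0002, 0.0207, -0.0002, -0.0005, 0.0001]
7 x [0.0, 0.0, 0.0095, -0.0, -0.0, -0.0]
0.219638190443588
```

Call:
apply_moves(
  rows=[0, 0, 0.0207, 0, 0, 0, -1, 0, 0, 0.0107, 0, 0, 0, -1, 0, 0, 0.0107, 0, 0, 0, -1, 0, 0, 0.0107, 0, 0, 0, -1, 0, 0, 0.0107, 0, 0, 0, -1, 0, 0, 0.0077, 0, 0, 0, -1, 0, 0, 0.0067, 0, 0, 0, -1, 0, 0, 0.0057, 0, 0, 0, -1, 0, 0, 0.002, 0, 0, 0, -1, 0, 0, 0, 0, 0, 0, -1],
)

```text
time: 53.35
position: [0.5123, 0.3101, 0.035]
eef_rot: [-2.299, 2.141, -0.001]
wrist_force: [0.1, -0.4, -0.6]
width: 0.214
gripper_force: 49.0
```

Run:
```python
from h import *
a=plan([(cpt(-.028,.005,.0335),down(274,0),.03)],vr=.11);print(ctrl.observe()['width'],ctrl.observe()['wrist_force'])
```

```text
now [0.5123 0.3101 0.035 ] yawx -85.9 q [-0.34  0.79 -0.39  1.77  0.44  0.67  2.24] t 53.4
1 x [-0.0005, 0.0001, 0.0015, -0.0006, -0.0005, 0.0016]
0.21393227562104397 [ 0.1107478  -0.44375716 -0.6411179 ]
```

Call:
apply_moves(
  rows=[0, 0, 0.001, 0, 0, 0, -1, 0, 0, 0, 0, 0, 0, -0.4, 0, 0, 0, 0, 0, 0, -0.25, 0, 0, 0, 0, 0, 0, -0.25, 0, 0, -0.02, 0, 0, 0, -0.25, 0, 0, -0.03, 0, 0, 0, -0.25, 0, 0, -0.045, 0, 0, 0, -0.25, 0, 0, -0.045, 0, 0, 0, -0.5, 0, 0, -0.045, 0, 0, 0, -0.5, 0, 0, -0.045, 0, 0, 0, -0.5],
)

```text
time: 54.35
position: [0.5119, 0.31, 0.2662]
eef_rot: [-2.299, 2.14, -0.001]
wrist_force: [0.1, 0.2, -0.1]
width: 0.249
gripper_force: 0.0
```

Call:
apply_moves(
  rows=[0, 0, -0.045, 0, 0, 0, -1, 0, 0, -0.045, 0, 0, 0, -1, 0, 0, 0, 0, 0, 0, -1, 0, 0, 0, 0, 0, 0, -1],
)

```text
time: 54.75
position: [0.5124, 0.3104, 0.3553]
eef_rot: [-2.297, 2.139, -0.003]
wrist_force: [0.2, -1.0, -0.8]
width: 0.002
gripper_force: 0.0
```

Run:
```python
from h import *
from stand import find; find()
plan([(cpt(0,.19,.36),down(184,0),.035),(cpt(0,.19,.21),down(184,0),.035)])
d=ctrl.get_image('scene')['frame'];t=ctrl.get_image('top')['frame']
cv2.imwrite('pics/case5.png',np.hstack([cv2.resize(d[95:215,275:395],None,fx=3.3,fy=4,interpolation=cv2.INTER_CUBIC),cv2.resize(t[175:295,110:220],None,fx=3.6,fy=4,interpolation=cv2.INTER_CUBIC)]))
```

```text
stand [0.4571 0.0379] 71.23 sides [0.0821 0.1537 0.0817 0.1527] 1575
now [0.5119 0.3099 0.3537] yawx -85.9 q [-0.23  0.41 -0.54  1.53  0.22  1.26  2.42] t 54.8
12 x [-0.0147, 0.0093, -0.0005, -0.0001, -0.0, 0.131]
5 x [0.0001, -0.0, 0.0299, -0.0, -0.0, 0.0]
```

View pics/case5.png

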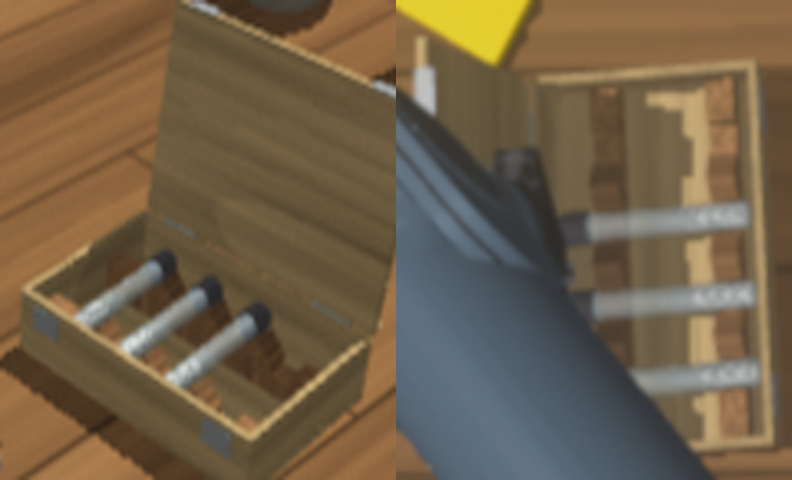

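Call:
apply_moves(
  rows=[-0.0147, 0.0093, -0.0005, 0, 0, 0.131, -1, -0.0147, 0.0093, -0.0005, 0, 0, 0.131, -1, -0.0147, 0.0093, -0.0005, 0, 0, 0.131, -1, -0.0147, 0.0093, -0.0005, 0, 0, 0.131, -1, -0.0147, 0.0093, -0.0005, 0, 0, 0.131, -1, -0.0147, 0.0093, -0.0005, 0, 0, 0.131, -1, -0.0147, 0.0093, -0.0005, 0, 0, 0.131, -1, -0.0147, 0.0093, -0.0005, 0, 0, 0.131, -1, -0.0147, 0.0093, -0.0005, 0, 0, 0.131, -1, -0.0147, 0.0093, -0.0005, 0, 0, 0.131, -1],
)

```text
time: 55.9
position: [0.5041, 0.4725, 0.3572]
eef_rot: [0.512, -3.098, 0.003]
wrist_force: [-0.3, -0.4, 0.7]
width: -0.001
gripper_force: 0.0
```

Call:
apply_moves(
  rows=[-0.0147, 0.0093, -0.0005, 0, 0, 0.131, -1, -0.0147, 0.0093, -0.0005, 0, 0, 0.131, -1, 0, 0, 0, 0, 0, 0, -1, 0, 0, 0, 0, 0, 0, -1],
)

```text
time: 56.3
position: [0.5276, 0.4971, 0.3584]
eef_rot: [0.115, -3.138, 0.004]
wrist_force: [0.1, -0.4, 0.0]
width: 0.002
gripper_force: 0.0
```

```bash
cat > lid.py <<'E'
from h import *
r=.15
def tcp(th,x=0):
    th=np.radians(th); y=.089-r*c(th)+.008*s_(th); z=.055+r*s_(th)+.008*c(th)
    return cpt(x,y+.0145,z+.019)
E
python3 - <<'E'
from lid import *
Q=down(184)
a=plan([(cpt(0,.19,.36),Q),(cpt(0,.19,.205),Q,.035)])
print([tcp(t).round(3) for t in (105,100,90,45,0)])
E
```

```text
now [0.5276 0.4971 0.3584] yawx -175.8 q [-0.69  0.62 -0.23  1.15  0.14  1.39  0.74] t 56.3
1 x [0.0003, -0.0001, -0.0016, -0.0024, -0.0012, 0.0036]
5 x [-0.0, 0.0, 0.031, -0.0, 0.0, -0.0]
[array([0.53 , 0.457, 0.217]), array([0.531, 0.445, 0.22 ]), array([0.533, 0.419, 0.224]), array([0.54 , 0.311, 0.186]), array([0.544, 0.261, 0.082])]
```

Run:
```python
from lid import *
Q=down(184)
a=(cpt(0,.19,.205),Q)
a=plan([(tcp(t),Q,.018) for t in (102,80,60,45,30,15,5,0)],a)
```

```text
3 x [0.0, -0.0158, -0.0047, 0.0, 0.0, 0.0]
4 x [0.0, -0.0143, -0.001, 0.0, 0.0, 0.0]
3 x [0.0, -0.0167, 0.0051, 0.0, 0.0, 0.0]
3 x [0.0, -0.0107, 0.0074, 0.0, 0.0, 0.0]
3 x [0.0, -0.0085, 0.0099, 0.0, 0.0, 0.0]
3 x [0.0, -0.0057, 0.0118, 0.0, 0.0, 0.0]
2 x [0.0, -0.0029, 0.0127, 0.0, 0.0, 0.0]
1 x [0.0001, -0.0013, 0.0131, 0.0, 0.0, 0.0]
```

Call:
apply_moves(
  rows=[0, 0, 0.031, 0, 0, 0, -1, 0, 0, 0.031, 0, 0, 0, -1, 0, 0, 0.031, 0, 0, 0, -1, 0, 0, 0.031, 0, 0, 0, -1, 0, 0, 0.031, 0, 0, 0, -1, 0, 0, 0, 0, 0, 0, -1],
)

```text
time: 56.9
position: [0.5256, 0.4943, 0.1999]
eef_rot: [0.114, -3.133, 0.011]
wrist_force: [-0.4, -0.4, -0.7]
width: 0.001
gripper_force: 0.0
```

Call:
apply_moves(
  rows=[0, -0.0158, -0.0055, 0, 0, 0, -1, 0, -0.0158, -0.0055, 0, 0, 0, -1, 0, -0.0158, -0.0055, 0, 0, 0, -1, 0, -0.0143, -0.001, 0, 0, 0, -1, 0, -0.0143, -0.001, 0, 0, 0, -1, 0, -0.0143, -0.001, 0, 0, 0, -1, 0, -0.0143, -0.001, 0, 0, 0, -1],
)

```text
time: 57.6
position: [0.5355, 0.392, 0.2256]
eef_rot: [-0.11, 3.139, -0.0]
wrist_force: [0.9, 1.7, -1.1]
width: -0.003
gripper_force: 0.9
```

Call:
apply_moves(
  rows=[0, -0.0167, 0.0051, 0, 0, 0, -1, 0, -0.0167, 0.0051, 0, 0, 0, -1, 0, -0.0167, 0.0051, 0, 0, 0, -1, 0, -0.0107, 0.0074, 0, 0, 0, -1, 0, -0.0107, 0.0074, 0, 0, 0, -1, 0, -0.0107, 0.0074, 0, 0, 0, -1, 0, 0, 0, 0, 0, 0, -1],
)

```text
time: 58.3
position: [0.5411, 0.3085, 0.1865]
eef_rot: [0.107, -3.138, 0.005]
wrist_force: [0.7, -0.4, 0.4]
width: 0.002
gripper_force: 0.0
```

Run:
```python
from lid import *
Q=down(184)
print(ctrl.observe()['wrist_force'])
a=plan([(tcp(t),Q,.018) for t in (45,30,15,5,0)])
```

```text
[ 0.68909386 -0.39091831  0.43688999]
now [0.5411 0.3085 0.1865] yawx -176.1 q [-0.43  0.57 -0.23  1.65  0.15  0.93  0.93] t 58.3
1 x [0.0007, 0.0021, 0.0007, -0.003, -0.0014, -0.0016]
3 x [0.0, -0.0085, 0.0099, 0.0, -0.0, -0.0]
3 x [0.0, -0.0056, 0.0118, 0.0, -0.0, -0.0]
2 x [0.0, -0.003, 0.0128, 0.0, -0.0, -0.0]
1 x [0.0, -0.0013, 0.0131, 0.0, -0.0, -0.0]
```

Call:
apply_moves(
  rows=[0, -0.0085, 0.0099, 0, 0, 0, -1, 0, -0.0085, 0.0099, 0, 0, 0, -1, 0, -0.0085, 0.0099, 0, 0, 0, -1, 0, -0.0056, 0.0118, 0, 0, 0, -1, 0, -0.0056, 0.0118, 0, 0, 0, -1, 0, -0.0056, 0.0118, 0, 0, 0, -1, 0, -0.003, 0.0118, 0, 0, 0, -1, 0, -0.003, 0.0118, 0, 0, 0, -1, 0, 0, 0, 0, 0, 0, -1],
)

```text
time: 59.2
position: [0.5437, 0.2619, 0.0974]
eef_rot: [0.11, -3.138, 0.003]
wrist_force: [-0.8, 0.7, -0.2]
width: -0.002
gripper_force: 0.0
```

Run:
```python
from lid import *
print(ctrl.observe()['wrist_force'])
plan([(tcp(0),down(184),.018)])
```

```text
[-0.8464978   0.6997965  -0.16508024]
now [0.5437 0.2619 0.0974] yawx -176.0 q [-0.38  0.67 -0.2   1.75  0.19  0.74  0.97] t 59.2
1 x [-0.0, -0.0008, 0.0154, -0.0019, -0.0022, 0.0001]
```

Call:
apply_moves(
  rows=[0, 0, 0.006, 0, 0, 0, -1, 0, 0, 0.005, 0, 0, 0, -1, 0, 0, 0.002, 0, 0, 0, -1, 0, 0, 0.001, 0, 0, 0, -1, 0, 0, 0, 0, 0, 0, -1],
)

```text
time: 59.7
position: [0.5448, 0.2631, 0.0856]
eef_rot: [-0.11, 3.139, -0.0]
wrist_force: [0.1, 0.6, 0.5]
width: 0.0
gripper_force: 0.0
```

Call:
apply_moves(
  rows=[0, 0, 0.002, 0, 0, 0, -1, 0, 0, 0.001, 0, 0, 0, -1, 0, 0, 0.001, 0, 0, 0, -1, 0, 0, 0, 0, 0, 0, -1],
)

```text
time: 60.1
position: [0.545, 0.2631, 0.0826]
eef_rot: [-0.11, 3.138, -0.001]
wrist_force: [-3.0, -1.8, 9.8]
width: -0.0
gripper_force: 4.9
```

Call:
apply_moves(
  rows=[0, 0, 0.001, 0, 0, 0, -1, 0, 0, 0, 0, 0, 0, -1, 0, 0, -0.02, 0, 0, 0, -1, 0, 0, -0.045, 0, 0, 0, -1, 0, 0, -0.045, 0, 0, 0, -1, 0, 0, -0.045, 0, 0, 0, -1, 0, 0, -0.045, 0, 0, 0, -1, 0, 0, 0, 0, 0, 0, -1, 0, 0, 0, 0, 0, 0, -1],
)

```text
time: 61.0
position: [0.545, 0.2633, 0.2816]
eef_rot: [-0.11, 3.137, 0.001]
wrist_force: [-0.1, 0.1, -0.5]
width: -0.003
gripper_force: 0.0
```

Run:
```python
from h import *
d=ctrl.get_image('scene')['frame']
cv2.imwrite('pics/fin.png',cv2.resize(d,(800,600),interpolation=cv2.INTER_CUBIC))
```

```text
(no output)
```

View pics/fin.png

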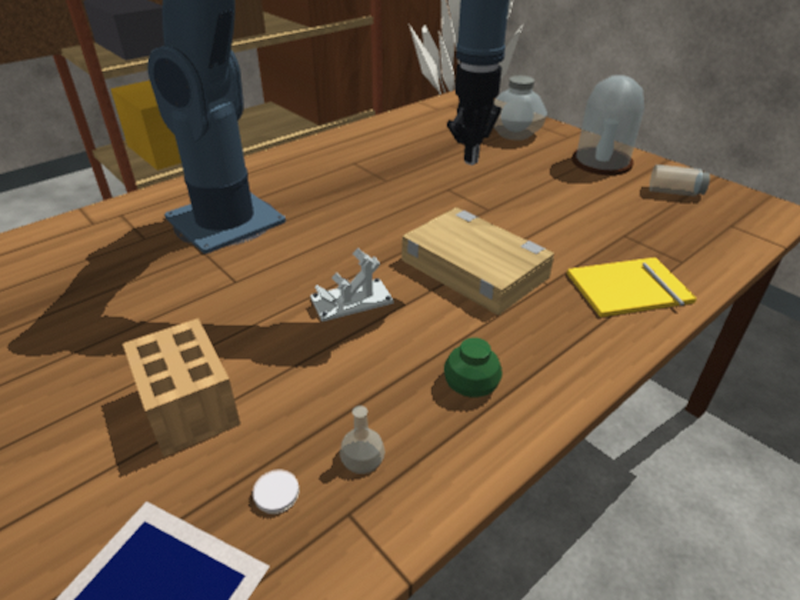

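The case is shut flat at about (478,257), the rack at about (180,370) is empty, and the flask, jar and dish are where they were.

```bash
python3 -c "
from plant import ctrl
print(ctrl.job_done())"
```

```text
the job is handed in; nothing more can be done
None
```

All three tubes lie in their own grooves with caps on the hinge side, the lid is shut, the flask, jar and Petri dish look untouched in the last picture, and the job was handed in after about 61 s of robot time; no verdict came back.

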